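# Seal the home-brew keg with its camlock relief coupling

### The arm

A 7-joint arm with a two-finger parallel gripper is mounted at the origin on a cart in front of the work surface, level with it; the furniture and walls round the work are solid. World frame = base frame: x ahead of the robot, y to its left, z up, the work surface at z = 0. Lengths are in m, angles in rad, forces in N, time in s.
With the tool pointing down it reaches from about 0.425 to 0.875 m from the base axis. Payload 4.7 kg.
Tool frame: the origin (TCP) lies at the very end of the fingers, on their centre line; the grasp point (between the pads) lies 19 mm behind it; z points along the fingers, y is the line along which they close (so a half turn about z gives the same grasp; the last joint's range is limited). The gripper opens to 87 mm and grips with 3 to 60 N. Pads are 19 mm wide; open, the fingers measure 117 mm over their backs; the gripper's body (75 mm by 190 mm) begins 51 mm behind the grasp point.
Start: joints at [1.12, 0.321, -0.07, 1.45, 0.023, 1.371, -0.057], TCP at [0.291, -0.581, 0.223] pointing down, gripper open.
Joint ranges: [-2.86, 2.86], [-0.3, 2.09], [-1.38, 1.24], [0.06, 2.45], [-1.56, 4.7], [0.09, 2.05], [-2.69, 2.69]. Speed limits (rad/s): [2.57, 2.57, 3.14, 3.14, 3.14, 3.14, 3.14].

### API

Orientations are given as a rotation vector (axis times angle).
In Python, from bench import ctrl, vision gives the robot as it stands.
- The arm moves only by the tool jog_arm, never from a script. Its argument "increments" is a list of rows, each an object of numbers: "tx", "ty", "tz": the shift along the tool's x, y, z in mm; "wx", "wy", "wz": the turn, a rotation vector about the tool's x, y, z in rad; "gripper": the opening, from 0 (shut) to 1 (fully open). In form: [{"tx": .., "ty": .., "tz": .., "wx": .., "wy": .., "wz": .., "gripper": ..}, ...]. A call has exactly 5 rows; each row is the pose to reach, as a shift and turn from the pose commanded when the call began, along the tool's axes at that moment; what a row does not reach only later rows make up. A row lasts 1/12 s, in which the tool goes at most 41.7 mm and 7.16 degrees, less where a joint would pass 70% of its speed; a pose out of reach is approached as far as the arm can. A call with a gripper value outside its range is refused whole. The fingers move at their own pace and stop on an object; "grip_force" is the grip in N (left out, the last holds). Time passes only in rows, so rows that repeat a pose let the fingers close, or fill a call up. It gives the time, the measured TCP pose, the force, the opening and the grip force at its end, in the units of the state.
- ctrl.get_state(): the state, without advancing time (a new reading comes with each control period).
- vision.get_image(name): name is "side" or "top"; returns a dict with "color" (400x640x3 uint8, blue, green, red), "fx", "fy", "cx", "cy" (pixels), "extrinsics" (4x4, takes a point from world to camera coordinates). Camera axes: x right, y down, z forward; pixel columns grow to the right and rows downward; lengths in m; the calibration is good to about 2 mm. A picture is of the moment at which its call begins. There is no depth.
- ctrl.close_job(): hands the job in; it is judged then, once.
Trained networks look in the newest picture that a camera, given by its name, has taken for a name from the list of things; names that differ only in an ending like _2 or _b are one class to them, and where a whole thing is asked for, a point or a joint stands for the part that bears it (a point fixed in the world has none). Each returns a list of dicts, best first, with "conf" (0 to 1); they miss things now and then, are a little off and sometimes report something else, mostly with a low value. They report only what shows in the picture. A call takes as long as a camera call.
- vision.spot_in(camera, thing): "bbox" ([left, top, right, bottom] in pixels, round what is visible of it).
The state is a dict: "time": time; "joint_positions": joint angles; "qd": joint speeds; "joint_torque": joint torques, N m; "position": TCP position; "tool_rot": TCP orientation; "ft_force": force on the tool from outside, world axes, zero at the start; "torque": the same for the moment, N m; "grip_width": opening from 0.0 (shut) to 1.0 (fully open); "grip_force": force on a finger pad.
Only numpy, scipy, OpenCV 4.12 (cv2) and the standard library are available. Lean on these libraries where they do the work, as an engineer would, in place of code of your own. Each camera call takes 0.05 s, during which the arm holds its last target. There are 200 camera calls.

### The job

Close the little home-brew keg: set the camlock coupling, arms raised, over the grooved adaptor on the keg's neck and push it down past its seal lips until it sits firmly on its gasket, then swing its two cam arms fully down to their stops, one after the other, and leave it clamped. Go by feel and force nothing: never lean on the coupling or on an arm with more than about 25 N, and leave the things standing round where they are.

Things in the scene. Friction and masses are not known exactly. Their poses are not given: they have to be found in the camera images.
- keg: Small stainless keg, full and immovable: 160 mm across, sides 95 mm high, then a dome to a neck 43 mm across whose top is 150 mm up. Origin at the centre of its underside, z up along its axis. Brass tap low on its -x side, wire bails on its +y and -y sides, 97 mm out and 80 mm up.
- keg_neck (a point): Centre of the top of the neck's lock nut, on the keg's vertical axis. Above it stands the steel adaptor on its thread: hex foot 8 mm tall, 41 mm wide, barrel 36.5 mm across to 23 mm, a 17 mm groove, then a 12 mm tall rim 36.5 mm across, chamfered on top. It is screwed in to a depth that differs and is not measured: the rim's top is 52 to 68 mm above this point.
- coupling: Loose camlock coupling, about 0.4 kg: a steel cup, mouth down, 50 mm across, 54 mm tall, bore 38.5 mm; a brass relief valve 16 mm wide adds 21 mm on top. Origin at the centre of its mouth, z up. The cam arms sit on its +y and -y sides; the bare +x and -x sides are free to grip. It starts standing on the worktop, turned up to 0.7 rad either way.
- coupling_top (a point): Centre of the coupling's flat top, 54 mm above its mouth. Seal inside: rubber lips stop the rim's top 34 mm inside the mouth (12 to 18 N pushes past them); at 40 mm it meets the gasket, 9 N per mm more, hard stop at 44. Let go, it springs back to 40 and stays: that is home for the cams, which draw it to 43. Short of about 36 mm the cams jam on the rim.
- cam_arm_1 (a joint): Cam arm on the coupling's +y side: flat steel bar 11 mm wide, 5.5 mm thick, 52 mm long, end bent 13 degrees upwards, wire ring at the tip. 0 = raised 35 degrees above level; grows as it swings outwards and down to a hard stop at 1.85 (71 degrees below level). Stiff: stays where left. Cam bites from about 1.0; 4 to 9 N near the tip swings it.
- cam_arm_1_hinge (a point): Hinge pin of cam arm 1: 26 mm out from the coupling's axis on its +y side, 26 mm above its mouth. The pin lies along the coupling's x.
- cam_arm_1_tip (a point): Upper (outer, when down) face of cam arm 1 at its end, 52 mm from the hinge.
- cam_arm_2 (a joint): Cam arm on the coupling's -y side, the mirror image of cam arm 1, with the same joint values: 0 = raised, 1.85 = fully down.
- cam_arm_2_hinge (a point): Hinge pin of cam arm 2: 26 mm out from the coupling's axis on its -y side, 26 mm above its mouth.
- cam_arm_2_tip (a point): Upper (outer, when down) face of cam arm 2 at its end, 52 mm from the hinge.
- mug_blue: Bystander: blue and white mug, 78 mm wide, 92 mm tall. Leave it where it stands.
- jam_jar: Bystander: glass jam jar with a white lid, 68 mm wide, 84 mm tall. Leave it where it stands.
- tin_tomatoes: Bystander: squat green tin, 75 mm wide, 58 mm tall. Leave it where it stands.
- wooden_spoon: Bystander: wooden spoon, 297 mm long, lying at the front right. Leave it where it lies.

How it is judged:
By the outcome, as a careful person would: the job done as asked, in the order asked, and still so for the second after the job is handed in, with the robot touching nothing.
It also fails if it takes over 64 s, if anything falls off the work surface, if the arm or the gripper's body presses on something with over 40 N, if the wrist force passes 120 N, or if a joint passes its speed limit or range.

## Working session

There is one attempt and no reset: what is moved stays moved. The work goes in short steps, Python scripts to look and compute and a tool call to move; the robot and the scene stay as the last step left them, time stands still between calls to the robot, and variables do not carry over. Pictures are saved under pics/ and viewed, at most 10 in all, crops included, and the job is handed in when it is done.

Besides the shell and the picture viewer there is one more tool, called by a JSON object that holds its "fn" and its "kwargs", one argument or row to a line. jog_arm: Moves the arm, as the interface text tells. Its arguments: {"type":"object","properties":{"increments":{"type":"array"},"grip_force":{"type":"number"}},"required":["increments"]}

```bash
ls; mkdir -p pics; python3 - <<'E'
from bench import ctrl, vision
import cv2, numpy as np
s=ctrl.get_state(); print(s)
for n in("side","top"):
    i=vision.get_image(n); cv2.imwrite(f"pics/{n}0.png",i["color"]); print(n,i["fx"],i["cx"],i["cy"],i["extrinsics"].round(4).tolist())
    for t in("keg","keg_neck","coupling","coupling_top","cam_arm_1","cam_arm_1_tip","mug_blue","jam_jar","tin_tomatoes"):
        try: print(n,t,[(d["bbox"],round(d["conf"],2)) for d in vision.spot_in(n,t)][:3])
        except Exception as e: print(t,e)
E
```

```text
pics
{'time': 0.0, 'joint_positions': array([ 1.12005545,  0.32182788, -0.07007651,  1.45164854,  0.02261597,
        1.37080865, -0.05691546]), 'qd': array([-0.00095754, -0.00071952, -0.00016213, -0.00056365,  0.00027626,
       -0.00017202,  0.0012586 ]), 'joint_torque': array([ 7.56492573e-04, -4.91282737e+01, -4.03596517e-01, -3.12526882e+01,
       -6.42141444e-02,  4.38247737e-02,  1.70065991e-04]), 'position': array([ 0.29108298, -0.58056932,  0.22147158]), 'tool_rot': array([-3.05534185e+00, -7.23209129e-01,  8.64945299e-04]), 'ft_force': array([ 0.96005425,  0.05711581, -0.18450735]), 'torque': array([ 0.0050606 , -0.02343945,  0.00513478]), 'grip_force': 0.0, 'grip_width': 1.0057527059926663}
side 423.40220192425227 322.3587874613602 200.54470032582827 [[-0.9961, 0.0861, -0.0177, 0.5319], [0.0667, 0.6099, -0.7897, 0.0854], [-0.0572, -0.7878, -0.6133, 1.3117], [0.0, 0.0, 0.0, 1.0]]
side keg [([288.0, 206.8, 353.1, 285.1], 0.71)]
side keg_neck [([287.8, 204.4, 356.8, 286.5], 0.58)]
side coupling []
side coupling_top [([325.8, 172.3, 340.8, 197.1], 0.85)]
side cam_arm_1 []
side cam_arm_1_tip []
side mug_blue [([267.0, 176.8, 294.2, 219.7], 0.65)]
side jam_jar [([373.6, 291.6, 400.0, 329.4], 0.74)]
side tin_tomatoes [([251.0, 204.1, 281.4, 239.0], 0.65)]
top 461.28665308362423 324.578009843106 195.00199248437096 [[0.002, -0.9997, 0.0251, -0.1045], [-0.9993, -0.003, -0.0377, 0.5462], [0.0378, -0.025, -0.999, 1.5178], [0.0, 0.0, 0.0, 1.0]]
top keg [([232.8, 161.7, 288.8, 226.8], 0.92)]
top keg_neck [([232.7, 164.2, 297.8, 229.9], 0.8)]
top coupling [([337.9, 208.7, 392.7, 222.9], 0.8)]
top coupling_top [([345.6, 208.7, 390.5, 226.2], 0.54), ([235.0, 165.3, 292.7, 228.4], 0.17)]
top cam_arm_1 [([344.6, 210.1, 357.1, 219.8], 0.42)]
top cam_arm_1_tip []
top mug_blue [([331.3, 143.9, 365.0, 174.7], 0.91)]
top jam_jar [([186.0, 227.1, 208.0, 249.1], 0.89)]
top tin_tomatoes [([303.8, 135.4, 326.2, 163.0], 0.84)]
```

```bash
python3 - <<'E'
import cv2
t=cv2.imread("pics/top0.png")[125:255,175:405]; cv2.imwrite("pics/t1.png",cv2.resize(t,None,fx=3.4,fy=3.4,interpolation=cv2.INTER_CUBIC))
t=cv2.imread("pics/side0.png")[150:340,230:430]; cv2.imwrite("pics/s1.png",cv2.resize(t,None,fx=3,fy=3,interpolation=cv2.INTER_CUBIC))
E
```

```text
(no output)
```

View pics/t1.png

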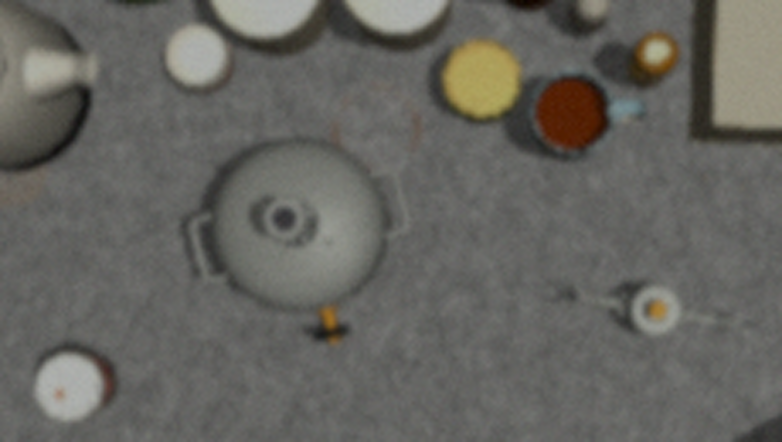

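View pics/s1.png

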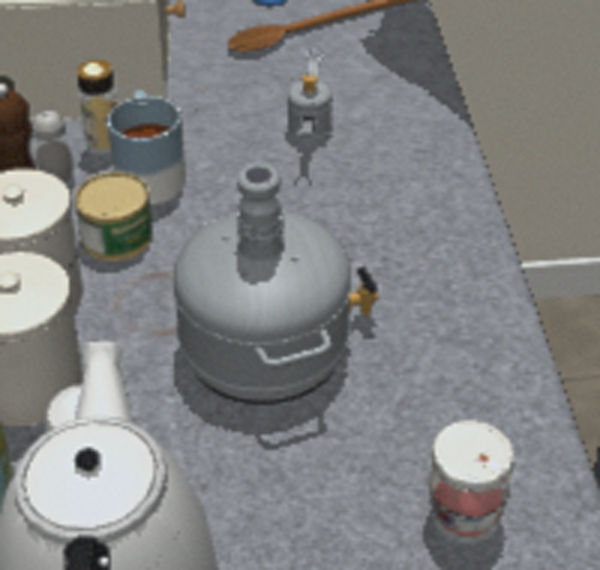

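```bash
cat > h.py <<'E'
import numpy as np, cv2
from scipy.optimize import least_squares
from bench import ctrl, vision
def cam(n):
    i=vision.get_image(n); return i
def proj(i,P):
    P=np.atleast_2d(P); c=P@i["extrinsics"][:3,:3].T+i["extrinsics"][:3,3]
    return np.c_[i["fx"]*c[:,0]/c[:,2]+i["cx"], i["fy"]*c[:,1]/c[:,2]+i["cy"]]
def ray_z(i,uv,z):
    E=i["extrinsics"];R=E[:3,:3];o=-R.T@E[:3,3]
    d=R.T@np.array([(uv[0]-i["cx"])/i["fx"],(uv[1]-i["cy"])/i["fy"],1]); return o+d*(z-o[2])/d[2]
def tri(ims,uvs,x0=(.6,0,.1)):
    r=least_squares(lambda p:np.concatenate([proj(i,p)[0]-u for i,u in zip(ims,uvs)]),x0); return r.x,r.fun
def circ(c,r,n=60):
    a=np.linspace(0,2*np.pi,n); return np.c_[c[0]+r*np.cos(a),c[1]+r*np.sin(a),np.full(n,c[2])]
def crop(i,x0,y0,x1,y1,f,name,polys=(),col=(0,0,255)):
    im=cv2.resize(i["color"][y0:y1,x0:x1],None,fx=f,fy=f,interpolation=cv2.INTER_CUBIC)
    for p in polys:
        q=((proj(i,p)-[x0,y0]+.5)*f-.5)
        cv2.polylines(im,[np.int32(q*8)],False,col,1,cv2.LINE_AA,3)
    return im
E
python3 - <<'E'
from h import *
t=cam("top");s=cam("side")
print("rim",tri([t,s],[(258.6,188.9),(316,209)]))
print("valve",tri([t,s],[(367.9,216.2),(333.3,176)]))
c=ray_z(t,(367.9,216.2),.075);a=ray_z(t,(341.8,211.8),.06);b=ray_z(t,(394.1,219.7),.06);print(c,a,b, (a-b)[:2], np.arctan2(*(a-b)[:2]))
print("armends side", ray_z(s,(230+316/3,150+55/3),.06))
# keg outline
for x in [(267.5,189)]: print(ray_z(t,x,.0))
b=[232.8,161.7,288.8,226.8]
E
```

```text
rim (array([0.5555335 , 0.09303991, 0.19955979]), array([-0.0274761 ,  0.31512821, -0.27939427, -0.00451573]))
valve (array([ 0.47595592, -0.24016102,  0.06801004]), array([-0.03366363,  0.30611466, -0.3261002 , -0.0007561 ]))
[ 0.47698879 -0.23943697  0.075     ] [ 0.49082039 -0.15726504  0.06      ] [ 0.46577989 -0.32569764  0.06      ] [0.0250405  0.16843259] 0.14758678287576765
armends side [ 0.46152613 -0.29784568  0.06      ]
[0.56631182 0.08691098 0.        ]
```

```bash
cat >> h.py <<'E'
def quad(t,s,pA,pB,A,B,name,f=8):
    # A,B: world centres; pA,pB polys
    out=[]
    for i in (t,s):
        for c,p in ((A,pA),(B,pB)):
            u=proj(i,c)[0].astype(int); w,h=400//f//2,300//f//2
            out.append(crop(i,u[0]-w,u[1]-h,u[0]+w,u[1]+h,f,"",p)[:288,:400])
    h=min(o.shape[0] for o in out)
    cv2.imwrite(name,np.vstack([np.hstack([o[:h] for o in out[:2]]),np.hstack([o[:h] for o in out[2:]])]))
def score(i,polys):
    g=cv2.GaussianBlur(cv2.cvtColor(i["color"],cv2.COLOR_BGR2GRAY).astype(np.float32),(0,0),0.7)
    m=np.hypot(cv2.Sobel(g,5,1,0),cv2.Sobel(g,5,0,1)); q=np.vstack([proj(i,p) for p in polys]).astype(np.float32)
    return cv2.remap(m,q[:,0:1],q[:,1:2],cv2.INTER_LINEAR).mean()
E
python3 - <<'E'
from h import *
t=cam("top");s=cam("side")
k=np.array([.5555,.093,0]);c=np.array([.4765,-.24,0])
from itertools import product
def best(f,x0,steps):
    g=[np.arange(-n,n+1)*d for n,d in steps]
    return max(((f(x0+np.array(o)),tuple(x0+np.array(o))) for o in product(*g)),key=lambda r:r[0])
ring=lambda p:[circ(p,.01825)]
fk=lambda p: score(t,ring(p))+score(s,ring(p))
rk=best(fk,np.array([.5555,.093,.205]),[(8,.001),(8,.001),(6,.002)]);print(rk)
cp=lambda p:[circ((p[0],p[1],.054),.025)]
fc=lambda p: score(t,cp(p))+score(s,cp(p))
rc=best(fc,np.array([.4765,-.24]),[(12,.001),(12,.001)]);print(rc)
A=np.array(rk[1]);B=np.r_[rc[1],.054]
y=-.148;ax=np.array([-np.sin(y),np.cos(y),0])
arms=[np.array([B+[0,0,-.028]+sg*ax*.026, B+[0,0,-.028]+sg*ax*(.026+.0426)+[0,0,.030]]) for sg in(1,-1)]
quad(t,s,ring(A),[circ(B,.025),circ(B+[0,0,.021],.008),circ(B-[0,0,.054],.025)]+arms,A,B,"pics/q1.png")
for n in("mug_blue","tin_tomatoes"):
    b=vision.spot_in("top",n)[0]["bbox"]; print(n,ray_z(t,((b[0]+b[2])/2,(b[1]+b[3])/2),.07))
E
```

```text
(np.float32(191.62686), (np.float64(0.5505), np.float64(0.086), np.float64(0.19299999999999998)))
(np.float32(199.01282), (np.float64(0.4775), np.float64(-0.239)))
mug_blue [ 0.65322779 -0.17593173  0.07      ]
tin_tomatoes [ 0.69013916 -0.07466912  0.07      ]
```

View pics/q1.png

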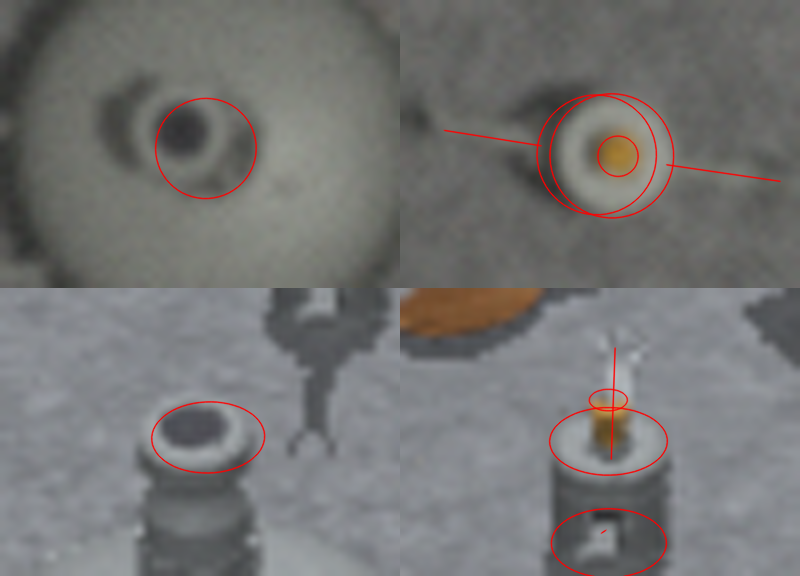

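```bash
python3 - <<'E'
from h import *
t=cam("top");s=cam("side")
A=np.array([.5505,.086,.193])
for ds in((-1.6,-1.0),(-1.2,-.8)):
  print(tri([t,s],[proj(t,A)[0]+(-2.6,-1.8),proj(s,A)[0]+ds]))
# fix: hole bore ring in both views, dark-centroid
for n,i in(("t",t),("s",s)):
    u=proj(i,A)[0]; u0=u.astype(int); g=cv2.cvtColor(i["color"],6)[u0[1]-8:u0[1]+8,u0[0]-12:u0[0]+10].astype(float)
    print(n,u0); print(g.astype(int))
E
```

```text
(array([0.55506132, 0.09254939, 0.20196781]), array([-0.00651293,  0.07455051, -0.06615273, -0.00106225]))
(array([0.5545135 , 0.09266641, 0.20136583]), array([-0.02400579,  0.27384452, -0.24297017, -0.00385715]))
t [261 191]
[[111 106  99  86  79  84  95 108 119 118 114 115 120 120 116 121 122 126
  128 130 131 128]
 [101  91  86  77  81  87 104 116 122 119 119 127 123 122 114 113 117 123
  125 128 131 130]
 [ 81  77  75  80  87 105 115 115 110 106 113 118 127 122 111 106 113 116
  126 132 131 130]
 [ 74  73  71  80 102 116 110 100  81  78  82  97 117 124 115 106 108 115
  117 124 137 138]
 [ 72  69  72  90 111 120 103  77  62  62  60  74  96 120 120 111 110 111
  110 121 137 140]
 [ 74  68  74  93 115 113  87  67  50  57  56  62  82 108 123 111 104 101
   99 114 132 140]
 [ 73  73  77  92 112 115  82  61  60  57  52  59  79 108 124 112  98  89
   92 109 132 143]
 [ 77  72  75  89 110 114  91  66  57  55  59  62  81 110 121 107  90  79
   86 112 134 143]
 [ 87  78  73  85 104 123 106  85  65  62  66  74  97 117 116 101  85  80
   85 111 141 150]
 [ 97  83  76  80  99 117 117 103  88
[... 1415 characters left out ...]
0  81  80  82 101 144 161 136
  123 137 136 134]
 [138 139 143 145 126 144 161 153 109  92  89  89 101 122 128 158 151 130
  109 137 143 142]
 [133 138 143 140 104 127 145 154 159 158 145 149 161 162 153 144 134 100
  105 135 134 137]
 [132 135 140 134  97  91 118 144 148 153 154 156 152 149 141 110  87  81
  115 134 135 135]
 [138 142 142 132 105  82  87  95 110 121 124 126 122 113  94  83  76  82
  115 131 133 138]
 [142 142 141 143 137 110  83  85  89  92  92  91  92  90  84  78  85 111
  132 135 135 140]
 [139 137 144 150 153 135  88  86  87  89  88  90  86  84  83  79  98 138
  138 133 135 139]
 [136 136 141 145 142 103  89  85  83  81  81  79  82  80  79  82  91 111
  141 138 133 131]]
```

```bash
cat >> h.py <<'E'
from scipy.spatial.transform import Rotation as Ro
def down(az,tilt=0,axis=(1,0,0)):
    "tool down with tool y at world azimuth az; then world tilt about axis"
    y=np.array([np.cos(az),np.sin(az),0]);z=np.array([0,0,-1.]);M=np.c_[np.cross(y,z),y,z]
    return Ro.from_rotvec(np.array(axis)*tilt)*Ro.from_matrix(M)
def go(p,R):
    s=ctrl.get_state();C=Ro.from_rotvec(s["tool_rot"])
    d=C.inv().apply(np.array(p)-s["position"])*1e3;w=(C.inv()*R).as_rotvec()
    print("t",round(s["time"],2),"pos",s["position"].round(4),"F",s["ft_force"].round(1),"g",round(s["grip_width"],3),round(s["grip_force"],1),"q",s["joint_positions"].round(2));print("txyz",d.round(1),"w",w.round(3))
E
python3 - <<'E'
from h import *
t=cam("top");s=cam("side")
print(tri([t,s],[(258.4,188.8),(315.7,208.1)]))
go((.477,-.2395,.19),down(-.148))
E
```

```text
(array([0.55598148, 0.09322315, 0.20270023]), array([-0.01786861,  0.20561702, -0.18236843, -0.00297953]))
t 1.5 pos [ 0.2913 -0.581   0.2226] F [0.3 0.6 1.2] g 1.0 0.0 q [ 1.12  0.32 -0.07  1.45  0.02  1.37 -0.06]
txyz [ 319.1 -222.1   32.6] w [-0.     0.    -0.958]
```

{"fn": "jog_arm", "kwargs": {
  "increments": [
    {"tx":64,"ty":-44,"tz":6,"wz":-0.12,"gripper":1},
    {"tx":96,"ty":-67,"tz":10,"wz":-0.24,"gripper":1},
    {"tx":128,"ty":-89,"tz":13,"wz":-0.36,"gripper":1},
    {"tx":160,"ty":-111,"tz":16,"wz":-0.48,"gripper":1},
    {"tx":160,"ty":-111,"tz":16,"wz":-0.48,"gripper":1}
  ]
}}

```text
validation failed for argument at $.in...
```

```bash
python3 -c "
from h import *
go((.477,-.2395,.17),down(-.148))"
```

```text
t 1.5 pos [ 0.2913 -0.581   0.2226] F [0.3 0.6 1.2] g 1.0 0.0 q [ 1.12  0.32 -0.07  1.45  0.02  1.37 -0.06]
txyz [ 319.1 -222.1   52.6] w [-0.     0.    -0.958]
```

{"fn": "jog_arm", "kwargs": {
  "increments": [
    {"tx":32,"ty":-22,"tz":3,"wx":0,"wy":0,"wz":-0.12,"gripper":1},
    {"tx":64,"ty":-44,"tz":6,"wx":0,"wy":0,"wz":-0.24,"gripper":1},
    {"tx":96,"ty":-67,"tz":10,"wx":0,"wy":0,"wz":-0.36,"gripper":1},
    {"tx":128,"ty":-89,"tz":13,"wx":0,"wy":0,"wz":-0.48,"gripper":1},
    {"tx":160,"ty":-111,"tz":16,"wx":0,"wy":0,"wz":-0.6,"gripper":1}
  ]
}}

```text
time: 1.92
position: [0.3852, -0.4084, 0.2066]
tool_rot: [2.702, 1.602, -0.0]
ft_force: [1.0, -0.5, 0.4]
grip_width: 1.0
grip_force: 0.0
```

```bash
python3 -c "
from h import *
go((.477,-.2395,.17),down(-.148))"
```

```text
t 1.92 pos [ 0.3852 -0.4084  0.2066] F [ 1.  -0.5  0.4] g 1.0 0.0 q [ 0.99  0.15 -0.25  1.69  0.04  1.3   0.24]
txyz [192.3  -0.5  36.5] w [ 0.     0.    -0.352]
```

{"fn": "jog_arm", "kwargs": {
  "increments": [
    {"tx":39,"ty":0,"tz":7,"wx":0,"wy":0,"wz":-0.09,"gripper":1},
    {"tx":79,"ty":0,"tz":15,"wx":0,"wy":0,"wz":-0.18,"gripper":1},
    {"tx":118,"ty":0,"tz":22,"wx":0,"wy":0,"wz":-0.27,"gripper":1},
    {"tx":158,"ty":0,"tz":30,"wx":0,"wy":0,"wz":-0.35,"gripper":1},
    {"tx":192,"ty":0,"tz":36,"wx":0,"wy":0,"wz":-0.35,"gripper":1}
  ]
}}

```text
time: 2.33
position: [0.4787, -0.2393, 0.1704]
tool_rot: [2.382, 2.047, 0.001]
ft_force: [0.9, 0.8, -0.8]
grip_width: 1.002
grip_force: 0.0
```

```bash
python3 -c "
from h import *
go((.4775,-.2395,.024),down(-.148))"
```

```text
t 2.33 pos [ 0.4787 -0.2393  0.1704] F [ 0.9  0.8 -0.8] g 1.002 0.0 q [ 0.8   0.13 -0.42  1.79  0.06  1.23  0.22]
txyz [ -0.4  -1.2 146.4] w [ 0.001 -0.    -0.003]
```

{"fn": "jog_arm", "kwargs": {
  "increments": [
    {"tx":0,"ty":-1,"tz":40,"wx":0,"wy":0,"wz":0,"gripper":1},
    {"tx":0,"ty":-1,"tz":80,"wx":0,"wy":0,"wz":0,"gripper":1},
    {"tx":0,"ty":-1,"tz":115,"wx":0,"wy":0,"wz":0,"gripper":1},
    {"tx":0,"ty":-1,"tz":135,"wx":0,"wy":0,"wz":0,"gripper":1},
    {"tx":0,"ty":-1,"tz":146,"wx":0,"wy":0,"wz":0,"gripper":1}
  ]
}}

```text
time: 2.75
position: [0.4745, -0.2409, 0.0214]
tool_rot: [-2.384, -2.039, 0.003]
ft_force: [-0.2, 0.9, -0.1]
grip_width: 1.002
grip_force: 0.0
```

{"fn": "jog_arm", "kwargs": {
  "increments": [
    {"tx":0,"ty":0,"tz":0,"wx":0,"wy":0,"wz":0,"gripper":0.5},
    {"tx":0,"ty":0,"tz":0,"wx":0,"wy":0,"wz":0,"gripper":0.4},
    {"tx":0,"ty":0,"tz":0,"wx":0,"wy":0,"wz":0,"gripper":0.3},
    {"tx":0,"ty":0,"tz":0,"wx":0,"wy":0,"wz":0,"gripper":0.3},
    {"tx":0,"ty":0,"tz":0,"wx":0,"wy":0,"wz":0,"gripper":0.3}
  ],
  "grip_force": 35
}}

```text
time: 3.17
position: [0.4778, -0.2427, 0.0262]
tool_rot: [2.386, 2.039, 0.001]
ft_force: [-0.1, 0.6, 1.0]
grip_width: 0.706
grip_force: 0.0
```

{"fn": "jog_arm", "kwargs": {
  "increments": [
    {"tx":0,"ty":0,"tz":0,"wx":0,"wy":0,"wz":0,"gripper":0.3},
    {"tx":0,"ty":0,"tz":0,"wx":0,"wy":0,"wz":0,"gripper":0.3},
    {"tx":0,"ty":0,"tz":0,"wx":0,"wy":0,"wz":0,"gripper":0.3},
    {"tx":0,"ty":0,"tz":-2,"wx":0,"wy":0,"wz":0,"gripper":0.3},
    {"tx":0,"ty":0,"tz":-6,"wx":0,"wy":0,"wz":0,"gripper":0.3}
  ]
}}

```text
time: 3.58
position: [0.4754, -0.2415, 0.0296]
tool_rot: [-2.386, -2.04, 0.002]
ft_force: [-0.3, -0.6, -4.8]
grip_width: 0.563
grip_force: 35.0
```

```bash
python3 -c "
from h import *
go((.555,.0925,.275),down(-.1))"
```

```text
t 3.58 pos [ 0.4754 -0.2415  0.0296] F [-0.3 -0.6 -4.8] g 0.563 35.0 q [ 0.78  0.29 -0.4   1.93  0.14  0.95  0.16]
txyz [ 342.5   26.1 -245.1] w [-0.003 -0.001 -0.056]
```

{"fn": "jog_arm", "kwargs": {
  "increments": [
    {"tx":0,"ty":0,"tz":-40,"wx":0,"wy":0,"wz":0,"gripper":0.3},
    {"tx":0,"ty":0,"tz":-80,"wx":0,"wy":0,"wz":0,"gripper":0.3},
    {"tx":5,"ty":0,"tz":-120,"wx":0,"wy":0,"wz":-0.04,"gripper":0.3},
    {"tx":20,"ty":0,"tz":-160,"wx":0,"wy":0,"wz":-0.08,"gripper":0.3},
    {"tx":40,"ty":0,"tz":-190,"wx":0,"wy":0,"wz":-0.12,"gripper":0.3}
  ]
}}

```text
time: 4.0
position: [0.4825, -0.204, 0.2233]
tool_rot: [2.261, 2.178, -0.001]
ft_force: [1.2, -0.3, -3.9]
grip_width: 0.566
grip_force: 35.0
```

```bash
python3 -c "
from h import *
go((.555,.0925,.275),down(0))"
```

```text
t 4.0 pos [ 0.4825 -0.204   0.2233] F [ 1.2 -0.3 -3.9] g 0.566 35.0 q [ 0.79  0.07 -0.46  1.75  0.03  1.33  0.28]
txyz [298.9  61.4 -52.1] w [ 0.001  0.002 -0.037]
```

{"fn": "jog_arm", "kwargs": {
  "increments": [
    {"tx":20,"ty":4,"tz":-25,"wx":0,"wy":0,"wz":-0.02,"gripper":0.3},
    {"tx":50,"ty":10,"tz":-50,"wx":0,"wy":0,"wz":-0.03,"gripper":0.3},
    {"tx":90,"ty":18,"tz":-52,"wx":0,"wy":0,"wz":-0.035,"gripper":0.3},
    {"tx":130,"ty":26,"tz":-52,"wx":0,"wy":0,"wz":-0.035,"gripper":0.3},
    {"tx":170,"ty":34,"tz":-52,"wx":0,"wy":0,"wz":-0.035,"gripper":0.3}
  ]
}}

```text
time: 4.42
position: [0.5227, -0.0322, 0.2729]
tool_rot: [2.223, 2.219, -0.0]
ft_force: [1.4, -0.1, -4.0]
grip_width: 0.566
grip_force: 35.0
```

{"fn": "jog_arm", "kwargs": {
  "increments": [
    {"tx":35,"ty":7,"tz":0,"wx":0,"wy":0,"wz":0,"gripper":0.3},
    {"tx":70,"ty":14,"tz":0,"wx":0,"wy":0,"wz":0,"gripper":0.3},
    {"tx":100,"ty":20,"tz":0,"wx":0,"wy":0,"wz":0,"gripper":0.3},
    {"tx":120,"ty":25,"tz":0,"wx":0,"wy":0,"wz":0,"gripper":0.3},
    {"tx":129,"ty":27,"tz":0,"wx":0,"wy":0,"wz":0,"gripper":0.3}
  ]
}}

```text
time: 4.83
position: [0.5493, 0.0998, 0.272]
tool_rot: [-2.214, -2.225, -0.001]
ft_force: [0.5, 0.5, -3.3]
grip_width: 0.567
grip_force: 35.0
```

```bash
python3 - <<'E'
from h import *
t=cam("top");P=[ctrl.get_state()["position"]];s=cam("side");P.append(ctrl.get_state()["position"])
go((.555,.0925,.275),down(0))
print(P)
p=np.mean(P,0);m=p-[0,0,.024]; k=np.array([.555,.093,.203])
arms=[np.array([m+[0,sg*.026,.026],m+[0,sg*.0686,.056]]) for sg in(1,-1)]
pc=[circ(m,.025),circ(m+[0,0,.054],.025)]+arms
pk=[circ(k,.01825),circ(k-[0,0,.012],.01825)]
quad(t,s,pc+pk,pk+pc,m+[0,0,.03],k,"pics/q2.png")
E
```

```text
t 4.93 pos [0.5494 0.0971 0.2719] F [ 0.2 -0.5 -3.9] g 0.566 35.0 q [ 0.43  0.16 -0.73  1.59  0.11  1.44 -0.3 ]
txyz [-4.6  5.6 -3.1] w [-0.002 -0.001  0.003]
[array([0.54941588, 0.09990588, 0.27197954]), array([0.54941787, 0.097108  , 0.27191258])]
```

View pics/q2.png

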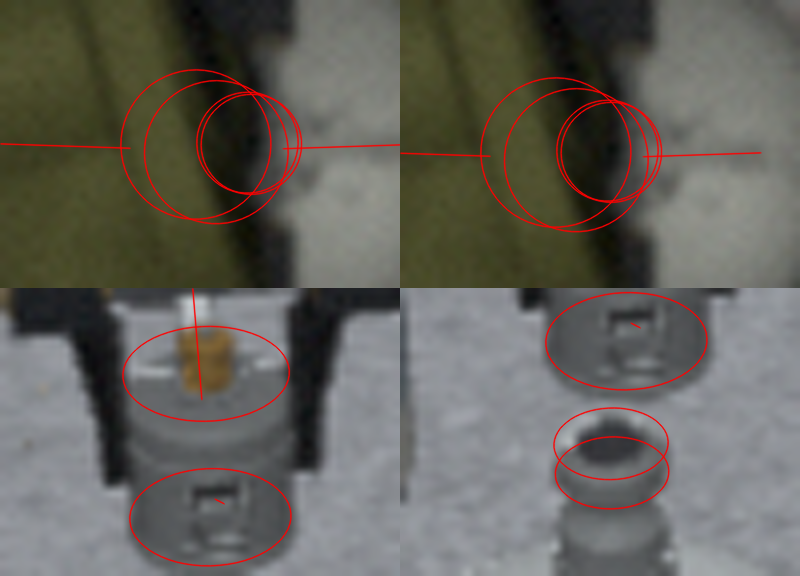

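```bash
cat >> h.py <<'E'
def avg(n=8):
    P=[];F=[]
    for _ in range(n):
        vision.get_image("side"); s=ctrl.get_state(); P.append(s["position"]);F.append(s["ft_force"])
    print("t",round(s["time"],2),"pos",np.mean(P,0).round(4),"sd",np.std(P,0).round(4),"F",np.mean(F,0).round(2),"sd",np.std(F,0).round(2),"g",round(s["grip_width"],3)); return np.mean(P,0)
E
python3 - <<'E'
from h import *
avg(8)
E
```

```text
t 5.33 pos [0.55   0.0933 0.2722] sd [0.0002 0.0007 0.0002] F [-0.03  0.01 -3.5 ] sd [0.6  0.64 0.28] g 0.566
```

{"fn": "jog_arm", "kwargs": {
  "increments": [
    {"tx":-1,"ty":2,"tz":5,"wx":0,"wy":0,"wz":0,"gripper":0.3},
    {"tx":-1.3,"ty":4,"tz":15,"wx":0,"wy":0,"wz":0,"gripper":0.3},
    {"tx":-1.3,"ty":4.5,"tz":22,"wx":0,"wy":0,"wz":0,"gripper":0.3},
    {"tx":-1.3,"ty":4.5,"tz":28,"wx":0,"wy":0,"wz":0,"gripper":0.3},
    {"tx":-1.3,"ty":4.5,"tz":28,"wx":0,"wy":0,"wz":0,"gripper":0.3}
  ]
}}

```text
time: 5.75
position: [0.5535, 0.0935, 0.2422]
tool_rot: [-2.221, -2.219, 0.004]
ft_force: [-0.2, 0.4, -3.5]
grip_width: 0.563
grip_force: 35.0
```

```bash
python3 - <<'E'
from h import *
p=avg(6);s=cam("side");m=p-[0,0,.024];k=np.array([.555,.093,.203])
pc=[circ(m,.025),circ(m+[0,0,.054],.025)];pk=[circ(k,.01825)]
u=proj(s,k)[0].astype(int)
a=crop(s,u[0]-25,u[1]-35,u[0]+25,u[1]+25,8,"");b=crop(s,u[0]-25,u[1]-35,u[0]+25,u[1]+25,8,"",pc+pk)
cv2.imwrite("pics/q3.png",np.hstack([a,b]))
E
```

```text
t 6.05 pos [0.5545 0.0939 0.2444] sd [0.0003 0.0001 0.0006] F [ 0.25  0.29 -3.54] sd [0.46 0.47 0.64] g 0.565
```

View pics/q3.png

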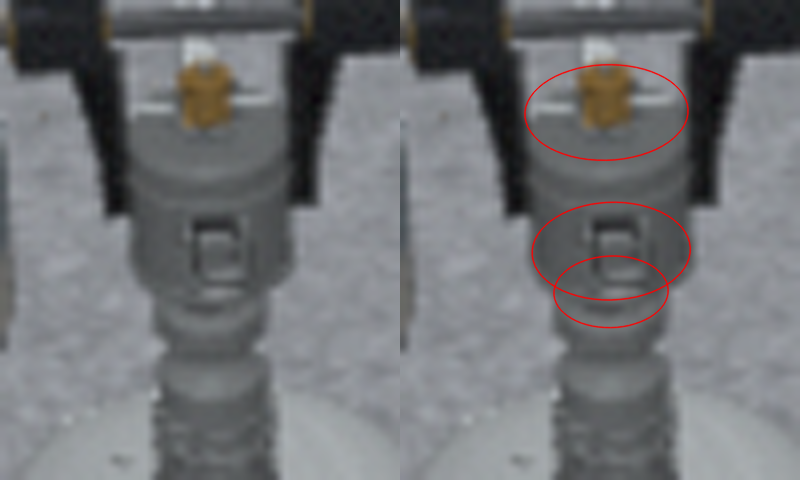

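{"fn": "jog_arm", "kwargs": {
  "increments": [
    {"tx":-1.5,"ty":0.3,"tz":2,"wx":0,"wy":0,"wz":0,"gripper":0.3},
    {"tx":-3,"ty":0.5,"tz":5,"wx":0,"wy":0,"wz":0,"gripper":0.3},
    {"tx":-3,"ty":0.5,"tz":8,"wx":0,"wy":0,"wz":0,"gripper":0.3},
    {"tx":-3,"ty":0.5,"tz":10,"wx":0,"wy":0,"wz":0,"gripper":0.3},
    {"tx":-3,"ty":0.5,"tz":10,"wx":0,"wy":0,"wz":0,"gripper":0.3}
  ]
}}

```text
time: 6.52
position: [0.5547, 0.0906, 0.2337]
tool_rot: [-2.222, -2.22, 0.002]
ft_force: [0.0, 0.1, -4.1]
grip_width: 0.564
grip_force: 35.0
```

```bash
python3 -c "
from h import *
avg(5)"
```

```text
t 6.77 pos [0.5551 0.0909 0.2344] sd [0.0001 0.0001 0.0002] F [-0.05 -0.16 -3.56] sd [0.55 0.46 0.71] g 0.562
```

{"fn": "jog_arm", "kwargs": {
  "increments": [
    {"tx":0,"ty":0,"tz":2,"wx":0,"wy":0,"wz":0,"gripper":0.3},
    {"tx":0,"ty":0,"tz":4,"wx":0,"wy":0,"wz":0,"gripper":0.3},
    {"tx":0,"ty":0,"tz":5,"wx":0,"wy":0,"wz":0,"gripper":0.3},
    {"tx":0,"ty":0,"tz":6,"wx":0,"wy":0,"wz":0,"gripper":0.3},
    {"tx":0,"ty":0,"tz":6,"wx":0,"wy":0,"wz":0,"gripper":0.3}
  ]
}}

```text
time: 7.18
position: [0.5552, 0.0911, 0.2285]
tool_rot: [2.222, 2.221, 0.001]
ft_force: [1.4, 1.2, -3.5]
grip_width: 0.562
grip_force: 35.0
```

{"fn": "jog_arm", "kwargs": {
  "increments": [
    {"tx":0,"ty":0,"tz":0.5,"wx":0,"wy":0,"wz":0,"gripper":0.3},
    {"tx":0,"ty":0,"tz":1,"wx":0,"wy":0,"wz":0,"gripper":0.3},
    {"tx":0,"ty":0,"tz":1.5,"wx":0,"wy":0,"wz":0,"gripper":0.3},
    {"tx":0,"ty":0,"tz":2,"wx":0,"wy":0,"wz":0,"gripper":0.3},
    {"tx":0,"ty":0,"tz":2,"wx":0,"wy":0,"wz":0,"gripper":0.3}
  ]
}}

```text
time: 7.6
position: [0.5553, 0.0911, 0.2266]
tool_rot: [2.222, 2.22, 0.001]
ft_force: [0.4, 1.7, -3.0]
grip_width: 0.562
grip_force: 35.0
```

{"fn": "jog_arm", "kwargs": {
  "increments": [
    {"tx":0,"ty":0,"tz":0.7,"wx":0,"wy":0,"wz":0,"gripper":0.3},
    {"tx":0,"ty":0,"tz":1.4,"wx":0,"wy":0,"wz":0,"gripper":0.3},
    {"tx":0,"ty":0,"tz":2,"wx":0,"wy":0,"wz":0,"gripper":0.3},
    {"tx":0,"ty":0,"tz":2.5,"wx":0,"wy":0,"wz":0,"gripper":0.3},
    {"tx":0,"ty":0,"tz":2.5,"wx":0,"wy":0,"wz":0,"gripper":0.3}
  ]
}}

```text
time: 8.02
position: [0.5553, 0.0911, 0.224]
tool_rot: [2.222, 2.22, 0.001]
ft_force: [2.4, 2.4, -2.6]
grip_width: 0.562
grip_force: 35.0
```

```bash
python3 -c "
from h import *
avg(4)"
```

```text
t 8.22 pos [0.5553 0.0911 0.224 ] sd [0. 0. 0.] F [ 1.36  2.23 -3.42] sd [0.26 0.51 0.19] g 0.567
```

{"fn": "jog_arm", "kwargs": {
  "increments": [
    {"tx":0.3,"ty":0.2,"tz":0.5,"wx":0,"wy":0,"wz":0,"gripper":0.3},
    {"tx":0.5,"ty":0.4,"tz":1,"wx":0,"wy":0,"wz":0,"gripper":0.3},
    {"tx":0.6,"ty":0.4,"tz":2,"wx":0,"wy":0,"wz":0,"gripper":0.3},
    {"tx":0.6,"ty":0.4,"tz":3,"wx":0,"wy":0,"wz":0,"gripper":0.3},
    {"tx":0.6,"ty":0.4,"tz":3,"wx":0,"wy":0,"wz":0,"gripper":0.3}
  ]
}}

```text
time: 8.63
position: [0.5553, 0.0912, 0.2206]
tool_rot: [-2.223, -2.22, 0.001]
ft_force: [0.1, 2.0, -3.6]
grip_width: 0.565
grip_force: 35.0
```

```bash
python3 -c "
from h import *
avg(4)"
```

```text
t 8.83 pos [0.5553 0.0912 0.2207] sd [0. 0. 0.] F [ 0.86  0.88 -4.18] sd [0.24 0.35 0.34] g 0.565
```

{"fn": "jog_arm", "kwargs": {
  "increments": [
    {"tx":0.2,"ty":0.2,"tz":3,"wx":0,"wy":0,"wz":0,"gripper":0.3},
    {"tx":0.2,"ty":0.2,"tz":6,"wx":0,"wy":0,"wz":0,"gripper":0.3},
    {"tx":0.2,"ty":0.2,"tz":9,"wx":0,"wy":0,"wz":0,"gripper":0.3},
    {"tx":0.2,"ty":0.2,"tz":12,"wx":0,"wy":0,"wz":0,"gripper":0.3},
    {"tx":0.2,"ty":0.2,"tz":13,"wx":0,"wy":0,"wz":0,"gripper":0.3}
  ]
}}

```text
time: 9.25
position: [0.5553, 0.0914, 0.2072]
tool_rot: [-2.222, -2.22, 0.002]
ft_force: [-0.3, -0.5, -3.1]
grip_width: 0.564
grip_force: 35.0
```

```bash
python3 -c "
from h import *
avg(3)"
```

```text
t 9.4 pos [0.5554 0.0914 0.2075] sd [0.0001 0.     0.0002] F [ 0.53  0.13 -4.04] sd [0.49 0.37 0.46] g 0.567
```

{"fn": "jog_arm", "kwargs": {
  "increments": [
    {"tx":0,"ty":0,"tz":2,"wx":0,"wy":0,"wz":0,"gripper":0.3},
    {"tx":0,"ty":0,"tz":4,"wx":0,"wy":0,"wz":0,"gripper":0.3},
    {"tx":0,"ty":0,"tz":6,"wx":0,"wy":0,"wz":0,"gripper":0.3},
    {"tx":0,"ty":0,"tz":8,"wx":0,"wy":0,"wz":0,"gripper":0.3},
    {"tx":0,"ty":0,"tz":8,"wx":0,"wy":0,"wz":0,"gripper":0.3}
  ]
}}

```text
time: 9.82
position: [0.5554, 0.0915, 0.1995]
tool_rot: [-2.222, -2.22, 0.001]
ft_force: [-0.7, 0.0, -3.6]
grip_width: 0.569
grip_force: 35.0
```

{"fn": "jog_arm", "kwargs": {
  "increments": [
    {"tx":0,"ty":0,"tz":0.5,"wx":0,"wy":0,"wz":0,"gripper":0.3},
    {"tx":0,"ty":0,"tz":1,"wx":0,"wy":0,"wz":0,"gripper":0.3},
    {"tx":0,"ty":0,"tz":1.5,"wx":0,"wy":0,"wz":0,"gripper":0.3},
    {"tx":0,"ty":0,"tz":2,"wx":0,"wy":0,"wz":0,"gripper":0.3},
    {"tx":0,"ty":0,"tz":2,"wx":0,"wy":0,"wz":0,"gripper":0.3}
  ]
}}

```text
time: 10.23
position: [0.5557, 0.0916, 0.198]
tool_rot: [2.223, 2.22, -0.0]
ft_force: [-0.1, 0.7, -3.8]
grip_width: 0.564
grip_force: 35.0
```

{"fn": "jog_arm", "kwargs": {
  "increments": [
    {"tx":0,"ty":0,"tz":0.5,"wx":0,"wy":0,"wz":0,"gripper":0.3},
    {"tx":0,"ty":0,"tz":1,"wx":0,"wy":0,"wz":0,"gripper":0.3},
    {"tx":0,"ty":0,"tz":1.5,"wx":0,"wy":0,"wz":0,"gripper":0.3},
    {"tx":0,"ty":0,"tz":2,"wx":0,"wy":0,"wz":0,"gripper":0.3},
    {"tx":0,"ty":0,"tz":2,"wx":0,"wy":0,"wz":0,"gripper":0.3}
  ],
  "grip_force": 45
}}

```text
time: 10.65
position: [0.556, 0.0919, 0.1966]
tool_rot: [2.222, 2.22, 0.001]
ft_force: [-0.1, -0.3, -0.4]
grip_width: 0.564
grip_force: 45.0
```

{"fn": "jog_arm", "kwargs": {
  "increments": [
    {"tx":0,"ty":0,"tz":0.4,"wx":0,"wy":0,"wz":0,"gripper":0.3},
    {"tx":0,"ty":0,"tz":0.8,"wx":0,"wy":0,"wz":0,"gripper":0.3},
    {"tx":0,"ty":0,"tz":1.2,"wx":0,"wy":0,"wz":0,"gripper":0.3},
    {"tx":0,"ty":0,"tz":1.2,"wx":0,"wy":0,"wz":0,"gripper":0.3},
    {"tx":0,"ty":0,"tz":1.2,"wx":0,"wy":0,"wz":0,"gripper":0.3}
  ]
}}

```text
time: 11.07
position: [0.5562, 0.092, 0.1962]
tool_rot: [2.222, 2.22, 0.002]
ft_force: [-1.7, 0.6, 5.0]
grip_width: 0.566
grip_force: 45.0
```

{"fn": "jog_arm", "kwargs": {
  "increments": [
    {"tx":0,"ty":0,"tz":0.3,"wx":0,"wy":0,"wz":0,"gripper":0.3},
    {"tx":0,"ty":0,"tz":0.6,"wx":0,"wy":0,"wz":0,"gripper":0.3},
    {"tx":0,"ty":0,"tz":0.9,"wx":0,"wy":0,"wz":0,"gripper":0.3},
    {"tx":0,"ty":0,"tz":0.9,"wx":0,"wy":0,"wz":0,"gripper":0.3},
    {"tx":0,"ty":0,"tz":0.9,"wx":0,"wy":0,"wz":0,"gripper":0.3}
  ]
}}

```text
time: 11.48
position: [0.5563, 0.092, 0.1959]
tool_rot: [2.221, 2.22, 0.002]
ft_force: [-2.9, -0.4, 8.4]
grip_width: 0.566
grip_force: 45.0
```

{"fn": "jog_arm", "kwargs": {
  "increments": [
    {"tx":0,"ty":0,"tz":0.3,"wx":0,"wy":0,"wz":0,"gripper":0.3},
    {"tx":0,"ty":0,"tz":0.6,"wx":0,"wy":0,"wz":0,"gripper":0.3},
    {"tx":0,"ty":0,"tz":0.6,"wx":0,"wy":0,"wz":0,"gripper":0.3},
    {"tx":0,"ty":0,"tz":0.6,"wx":0,"wy":0,"wz":0,"gripper":0.3},
    {"tx":0,"ty":0,"tz":0.6,"wx":0,"wy":0,"wz":0,"gripper":0.3}
  ]
}}

```text
time: 11.9
position: [0.5565, 0.0921, 0.1954]
tool_rot: [2.221, 2.219, 0.003]
ft_force: [-3.2, 0.5, 8.7]
grip_width: 0.563
grip_force: 45.0
```

{"fn": "jog_arm", "kwargs": {
  "increments": [
    {"tx":0,"ty":-0.2,"tz":0.3,"wx":0,"wy":0,"wz":0,"gripper":0.3},
    {"tx":0,"ty":-0.4,"tz":0.6,"wx":0,"wy":0,"wz":0,"gripper":0.3},
    {"tx":0,"ty":-0.5,"tz":0.8,"wx":0,"wy":0,"wz":0,"gripper":0.3},
    {"tx":0,"ty":-0.5,"tz":0.8,"wx":0,"wy":0,"wz":0,"gripper":0.3},
    {"tx":0,"ty":-0.5,"tz":0.8,"wx":0,"wy":0,"wz":0,"gripper":0.3}
  ]
}}

```text
time: 12.32
position: [0.5566, 0.0921, 0.1947]
tool_rot: [2.221, 2.218, 0.005]
ft_force: [-0.6, 0.7, 8.4]
grip_width: 0.564
grip_force: 45.0
```

```bash
python3 -c "
from h import *
avg(3)"
```

```text
t 12.47 pos [0.5566 0.0921 0.1947] sd [0. 0. 0.] F [-1.56 -0.14  8.51] sd [0.41 0.13 0.37] g 0.57
```

{"fn": "jog_arm", "kwargs": {
  "increments": [
    {"tx":0,"ty":-0.1,"tz":0.3,"wx":0,"wy":0,"wz":0,"gripper":0.3},
    {"tx":0,"ty":-0.2,"tz":0.6,"wx":0,"wy":0,"wz":0,"gripper":0.3},
    {"tx":0,"ty":-0.2,"tz":1,"wx":0,"wy":0,"wz":0,"gripper":0.3},
    {"tx":0,"ty":-0.2,"tz":1,"wx":0,"wy":0,"wz":0,"gripper":0.3},
    {"tx":0,"ty":-0.2,"tz":1,"wx":0,"wy":0,"wz":0,"gripper":0.3}
  ]
}}

```text
time: 12.88
position: [0.5557, 0.0918, 0.1917]
tool_rot: [2.222, 2.22, 0.002]
ft_force: [1.5, 1.1, 1.9]
grip_width: 0.56
grip_force: 45.0
```

{"fn": "jog_arm", "kwargs": {
  "increments": [
    {"tx":0,"ty":0,"tz":0.3,"wx":0,"wy":0,"wz":0,"gripper":0.3},
    {"tx":0,"ty":0,"tz":0.6,"wx":0,"wy":0,"wz":0,"gripper":0.3},
    {"tx":0,"ty":0,"tz":1,"wx":0,"wy":0,"wz":0,"gripper":0.3},
    {"tx":0,"ty":0,"tz":1,"wx":0,"wy":0,"wz":0,"gripper":0.3},
    {"tx":0,"ty":0,"tz":1,"wx":0,"wy":0,"wz":0,"gripper":0.3}
  ]
}}

```text
time: 13.3
position: [0.5557, 0.0918, 0.1914]
tool_rot: [2.222, 2.22, 0.002]
ft_force: [1.5, 1.4, 5.6]
grip_width: 0.562
grip_force: 45.0
```

{"fn": "jog_arm", "kwargs": {
  "increments": [
    {"tx":0,"ty":0,"tz":0.3,"wx":0,"wy":0,"wz":0,"gripper":0.3},
    {"tx":0,"ty":0,"tz":0.6,"wx":0,"wy":0,"wz":0,"gripper":0.3},
    {"tx":0,"ty":0,"tz":1,"wx":0,"wy":0,"wz":0,"gripper":0.3},
    {"tx":0,"ty":0,"tz":1,"wx":0,"wy":0,"wz":0,"gripper":0.3},
    {"tx":0,"ty":0,"tz":1,"wx":0,"wy":0,"wz":0,"gripper":0.3}
  ]
}}

```text
time: 13.72
position: [0.5557, 0.0918, 0.191]
tool_rot: [2.222, 2.219, 0.002]
ft_force: [0.3, 1.1, 9.1]
grip_width: 0.565
grip_force: 45.0
```

```bash
python3 -c "
from h import *
avg(3)"
```

```text
t 13.87 pos [0.5557 0.0918 0.191 ] sd [0. 0. 0.] F [0.1  0.32 8.77] sd [0.75 0.22 0.22] g 0.562
```

{"fn": "jog_arm", "kwargs": {
  "increments": [
    {"tx":0,"ty":0,"tz":0.3,"wx":0,"wy":0,"wz":0,"gripper":0.3},
    {"tx":0,"ty":0,"tz":0.6,"wx":0,"wy":0,"wz":0,"gripper":0.3},
    {"tx":0,"ty":0,"tz":1,"wx":0,"wy":0,"wz":0,"gripper":0.3},
    {"tx":0,"ty":0,"tz":1,"wx":0,"wy":0,"wz":0,"gripper":0.3},
    {"tx":0,"ty":0,"tz":1,"wx":0,"wy":0,"wz":0,"gripper":0.3}
  ]
}}

```text
time: 14.28
position: [0.5557, 0.0918, 0.1905]
tool_rot: [2.221, 2.219, 0.002]
ft_force: [-0.1, 0.8, 13.1]
grip_width: 0.563
grip_force: 45.0
```

{"fn": "jog_arm", "kwargs": {
  "increments": [
    {"tx":0,"ty":0,"tz":0.3,"wx":0,"wy":0,"wz":0,"gripper":0.3},
    {"tx":0,"ty":0,"tz":0.6,"wx":0,"wy":0,"wz":0,"gripper":0.3},
    {"tx":0,"ty":0,"tz":0.9,"wx":0,"wy":0,"wz":0,"gripper":0.3},
    {"tx":0,"ty":0,"tz":0.9,"wx":0,"wy":0,"wz":0,"gripper":0.3},
    {"tx":0,"ty":0,"tz":0.9,"wx":0,"wy":0,"wz":0,"gripper":0.3}
  ]
}}

```text
time: 14.7
position: [0.5557, 0.0918, 0.1902]
tool_rot: [2.221, 2.219, 0.002]
ft_force: [-1.6, -0.6, 14.9]
grip_width: 0.564
grip_force: 45.0
```

{"fn": "jog_arm", "kwargs": {
  "increments": [
    {"tx":0,"ty":0,"tz":-1,"wx":0,"wy":0,"wz":0,"gripper":0.3},
    {"tx":0,"ty":0,"tz":-2,"wx":0,"wy":0,"wz":0,"gripper":0.3},
    {"tx":0,"ty":0,"tz":-3,"wx":0,"wy":0,"wz":0,"gripper":0.3},
    {"tx":0,"ty":0,"tz":-3.5,"wx":0,"wy":0,"wz":0,"gripper":0.3},
    {"tx":0,"ty":0,"tz":-3.5,"wx":0,"wy":0,"wz":0,"gripper":0.3}
  ]
}}

```text
time: 15.12
position: [0.5556, 0.0918, 0.191]
tool_rot: [2.222, 2.22, 0.002]
ft_force: [4.3, 2.0, -0.0]
grip_width: 0.564
grip_force: 45.0
```

{"fn": "jog_arm", "kwargs": {
  "increments": [
    {"tx":0,"ty":0,"tz":0,"wx":0,"wy":0,"wz":0,"gripper":1},
    {"tx":0,"ty":0,"tz":0,"wx":0,"wy":0,"wz":0,"gripper":1},
    {"tx":0,"ty":0,"tz":0,"wx":0,"wy":0,"wz":0,"gripper":1},
    {"tx":0,"ty":0,"tz":0,"wx":0,"wy":0,"wz":0,"gripper":1},
    {"tx":0,"ty":0,"tz":0,"wx":0,"wy":0,"wz":0,"gripper":1}
  ]
}}

```text
time: 15.53
position: [0.5542, 0.0913, 0.1905]
tool_rot: [-2.222, -2.22, 0.003]
ft_force: [0.4, 0.2, -0.1]
grip_width: 0.855
grip_force: 0.0
```

{"fn": "jog_arm", "kwargs": {
  "increments": [
    {"tx":0,"ty":0,"tz":-15,"wx":0,"wy":0,"wz":0,"gripper":1},
    {"tx":0,"ty":0,"tz":-40,"wx":0,"wy":0,"wz":0,"gripper":1},
    {"tx":0,"ty":0,"tz":-70,"wx":0,"wy":0,"wz":0,"gripper":1},
    {"tx":30,"ty":0,"tz":-95,"wx":0,"wy":0,"wz":0,"gripper":1},
    {"tx":65,"ty":0,"tz":-95,"wx":0,"wy":0,"wz":0,"gripper":0}
  ]
}}

```text
time: 15.95
position: [0.5581, 0.1545, 0.2914]
tool_rot: [2.227, 2.208, 0.008]
ft_force: [2.3, 0.5, 0.0]
grip_width: 0.968
grip_force: 0.0
```

```bash
python3 - <<'E'
from h import *
p=avg(3);s=cam("side");t=cam("top")
m=np.array([.5557,.0935,.1625]);k=np.array([.555,.093,.203])
arms=[np.array([m+[0,sg*.026,.026],m+[0,sg*.0686,.056]]) for sg in(1,-1)]
pc=[circ(m,.025),circ(m+[0,0,.054],.025)]+arms
im=[]
for i in(t,s):
  u=proj(i,m+[0,0,.03])[0].astype(int)
  for p in((),pc): im.append(crop(i,u[0]-36,u[1]-27,u[0]+36,u[1]+27,5,"",p))
cv2.imwrite("pics/q4.png",np.vstack([np.hstack(im[:2]),np.hstack(im[2:])]))
E
```

```text
t 16.1 pos [0.5541 0.1636 0.288 ] sd [0.0004 0.0024 0.0011] F [-0.66  1.76 -0.03] sd [0.71 2.76 0.25] g 0.867
```

View pics/q4.png

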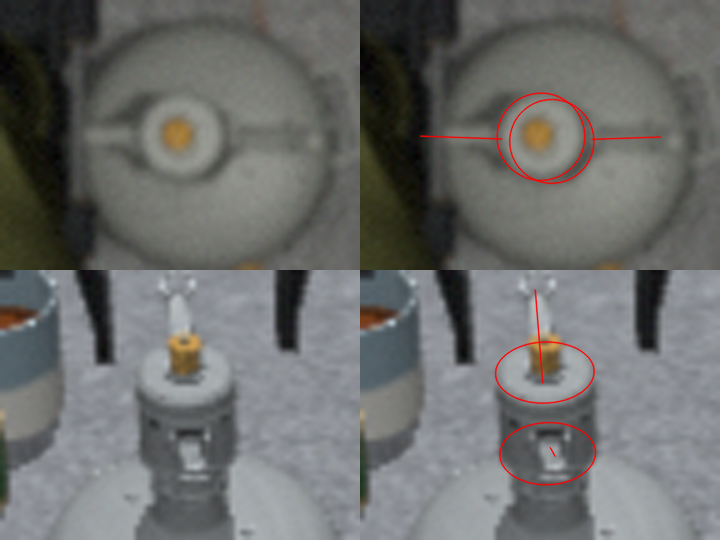

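```bash
cat >> h.py <<'E'
H=np.array([.5555,.093,.164])
def arc(side,th,phis,H=H,push=0.0):
    out=[]
    for ph in phis:
        f=np.deg2rad(ph); r=np.interp(ph,[-71,35],[.047,.040]); d=.004+.0095*abs(np.sin(f+th))-push
        y=.026+r*np.cos(f)-d*np.sin(f); z=.026+r*np.sin(f)+d*np.cos(f)
        out.append(H+[0,side*y,z])
    return np.array(out)
def rows(side,th,phis,push=0.0,H=H,ref=None):
    R=down(0,-side*th); P=arc(side,th,phis,H,push)
    ref=P[0] if ref is None else ref
    for ph,p in zip(phis,P): print(ph,p.round(4),R.inv().apply(p-ref).round(4)*1e3)
E
python3 - <<'E'
from h import *
p=arc(1,.45,[45])[0]; print(p); go(p+[0,.006,.03],down(0,-.45))
print(vision.spot_in("top","cam_arm_1_tip")[:2],vision.spot_in("top","coupling")[:2])
E
```

```text
[0.5555     0.13811263 0.22745591]
t 16.2 pos [0.5547 0.1561 0.2855] F [ 0.  -1.4 -1.4] g 0.778 0.0 q [ 0.33  0.21 -0.76  1.52  0.15  1.47 -0.43]
txyz [-11.9   0.8  28. ] w [-0.001 -0.449 -0.   ]
[] [{'bbox': [237.1, 180.7, 291.0, 198.3], 'conf': 0.87}]
```

{"fn": "jog_arm", "kwargs": {
  "increments": [
    {"tx":0,"ty":1,"tz":-5,"wx":0,"wy":-0.09,"wz":0,"gripper":0},
    {"tx":-2,"ty":1,"tz":-5,"wx":0,"wy":-0.18,"wz":0,"gripper":0},
    {"tx":-4,"ty":1,"tz":0,"wx":0,"wy":-0.27,"wz":0,"gripper":0},
    {"tx":-6,"ty":1,"tz":5,"wx":0,"wy":-0.36,"wz":0,"gripper":0},
    {"tx":-8,"ty":1,"tz":10,"wx":0,"wy":-0.45,"wz":0,"gripper":0}
  ],
  "grip_force": 10
}}

```text
time: 16.72
position: [0.5566, 0.1472, 0.2764]
tool_rot: [1.972, 1.965, -0.455]
ft_force: [0.1, -0.1, -0.1]
grip_width: 0.309
grip_force: 0.0
```

{"fn": "jog_arm", "kwargs": {
  "increments": [
    {"tx":0,"ty":0,"tz":0,"wx":0,"wy":0,"wz":0,"gripper":0},
    {"tx":0,"ty":0,"tz":0,"wx":0,"wy":0,"wz":0,"gripper":0},
    {"tx":0,"ty":0,"tz":0,"wx":0,"wy":0,"wz":0,"gripper":0},
    {"tx":0,"ty":0,"tz":0,"wx":0,"wy":0,"wz":0,"gripper":0},
    {"tx":0,"ty":0,"tz":0,"wx":0,"wy":0,"wz":0,"gripper":0}
  ]
}}

```text
time: 17.13
position: [0.5568, 0.1469, 0.2773]
tool_rot: [1.977, 1.967, -0.45]
ft_force: [-0.7, -0.1, -0.5]
grip_width: 0.013
grip_force: 0.0
```

```bash
python3 - <<'E'
from h import *
p=arc(1,.45,[45])[0]; avg(3); go(p,down(0,-.45)); rows(1,.45,[45,40,35,30,25,20])
E
```

```text
t 17.28 pos [0.5565 0.1474 0.277 ] sd [0.0001 0.0002 0.0001] F [-0.05 -0.37 -0.03] sd [0.34 0.24 0.63] g 0.006
t 17.28 pos [0.5564 0.1477 0.2769] F [-0.5 -0.2  0.7] g 0.006 0.0 q [ 0.02  0.37 -0.74  1.44  0.59  1.72 -0.72]
txyz [12.9 -0.9 48.6] w [-0.    -0.    -0.003]
45 [0.5555 0.1381 0.2275] [0. 0. 0.]
40 [0.5555 0.1415 0.2254] [3.9 0.  0.4]
35 [0.5555 0.1447 0.223 ] [7.9 0.  1.1]
30 [0.5555 0.148  0.2204] [12.  0.  2.]
25 [0.5555 0.151  0.2175] [16.   0.   3.4]
20 [0.5555 0.1538 0.2142] [19.9  0.   5.1]
```

{"fn": "jog_arm", "kwargs": {
  "increments": [
    {"tx":8,"ty":-0.5,"tz":15,"wx":0,"wy":0,"wz":0,"gripper":0},
    {"tx":16,"ty":-0.9,"tz":30,"wx":0,"wy":0,"wz":0,"gripper":0},
    {"tx":20,"ty":-0.9,"tz":42,"wx":0,"wy":0,"wz":0,"gripper":0},
    {"tx":21,"ty":-0.9,"tz":47,"wx":0,"wy":0,"wz":0,"gripper":0},
    {"tx":22,"ty":-0.9,"tz":50,"wx":0,"wy":0,"wz":0,"gripper":0}
  ]
}}

```text
time: 17.7
position: [0.555, 0.1458, 0.2208]
tool_rot: [1.973, 1.97, -0.454]
ft_force: [0.6, -0.2, 0.1]
grip_width: 0.003
grip_force: 0.0
```

```bash
python3 - <<'E'
from h import *
p=avg(3); rows(1,.45,[30,20,15,10,5,0,-10,-20,-30,-40,-50,-60,-71],ref=p)
E
```

```text
t 17.85 pos [0.5553 0.1462 0.2215] sd [0.0001 0.0003 0.0005] F [ 0.03  0.62 -0.48] sd [0.65 0.47 0.17] g 0.004
30 [0.5555 0.148  0.2204] [2.1 0.2 0.2]
20 [0.5555 0.1538 0.2142] [10.   0.2  3.3]
15 [0.5555 0.1563 0.2106] [13.8  0.2  5.5]
10 [0.5555 0.1584 0.2066] [17.4  0.2  8.1]
5 [0.5555 0.16   0.2025] [20.7  0.2 11.1]
0 [0.5555 0.1613 0.1981] [23.7  0.2 14.4]
-10 [0.5555 0.1625 0.189 ] [28.7  0.2 22.1]
-20 [0.5555 0.1617 0.1797] [32.1  0.2 30.8]
-30 [0.5555 0.1597 0.1719] [33.7  0.2 38.7]
-40 [0.5555 0.1575 0.166 ] [34.3  0.2 45.1]
-50 [0.5555 0.1544 0.1601] [34.   0.2 51.7]
-60 [0.5555 0.1502 0.1546] [32.7  0.2 58.5]
-71 [0.5555 0.1445 0.1491] [29.9  0.2 66. ]
```

{"fn": "jog_arm", "kwargs": {
  "increments": [
    {"tx":2,"ty":0,"tz":1,"wx":0,"wy":0,"wz":0,"gripper":0},
    {"tx":6,"ty":0,"tz":3,"wx":0,"wy":0,"wz":0,"gripper":0},
    {"tx":10,"ty":0,"tz":4,"wx":0,"wy":0,"wz":0,"gripper":0},
    {"tx":13,"ty":0,"tz":6,"wx":0,"wy":0,"wz":0,"gripper":0},
    {"tx":16,"ty":0,"tz":8,"wx":0,"wy":0,"wz":0,"gripper":0}
  ]
}}

```text
time: 18.27
position: [0.5557, 0.1553, 0.2077]
tool_rot: [1.973, 1.966, -0.456]
ft_force: [1.2, -6.8, 1.7]
grip_width: 0.013
grip_force: 3.5
```

```bash
python3 - <<'E'
from h import *
p=avg(3); rows(1,.45,[10,0,-10,-20,-30,-40],ref=p)
i=cam("side");u=proj(i,[.5555,.14,.19])[0].astype(int);t=cam("top");v=proj(t,[.5555,.14,.19])[0].astype(int)
P=[H+[0,.026,.026]]
cv2.imwrite("pics/q5.png",np.hstack([crop(i,u[0]-30,u[1]-40,u[0]+35,u[1]+30,6,""),crop(t,v[0]-30,v[1]-35,v[0]+35,v[1]+35,6,"")]))
E
```

```text
t 18.42 pos [0.5556 0.1556 0.2072] sd [0.     0.0001 0.0002] F [ 1.02 -4.84  1.28] sd [0.22 0.45 0.15] g 0.006
10 [0.5555 0.1584 0.2066] [ 2.7 -0.1 -0.7]
0 [0.5555 0.1613 0.1981] [ 9.1 -0.1  5.6]
-10 [0.5555 0.1625 0.189 ] [14.1 -0.1 13.3]
-20 [0.5555 0.1617 0.1797] [17.4 -0.1 22. ]
-30 [0.5555 0.1597 0.1719] [19.  -0.1 29.9]
-40 [0.5555 0.1575 0.166 ] [19.6 -0.1 36.3]
```

View pics/q5.png

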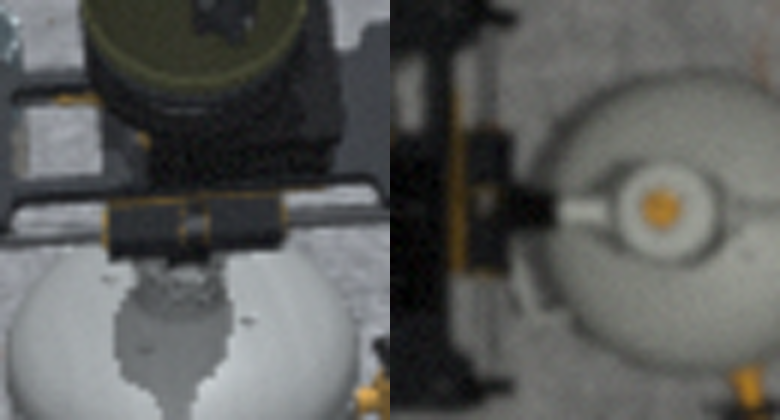

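{"fn": "jog_arm", "kwargs": {
  "increments": [
    {"tx":0,"ty":0,"tz":2,"wx":0,"wy":0,"wz":0,"gripper":0},
    {"tx":1,"ty":0,"tz":4,"wx":0,"wy":0,"wz":0,"gripper":0},
    {"tx":2,"ty":0,"tz":6,"wx":0,"wy":0,"wz":0,"gripper":0},
    {"tx":4,"ty":0,"tz":8,"wx":0,"wy":0,"wz":0,"gripper":0},
    {"tx":6,"ty":0,"tz":10,"wx":0,"wy":0,"wz":0,"gripper":0}
  ]
}}

```text
time: 18.93
position: [0.5554, 0.1583, 0.1958]
tool_rot: [1.972, 1.97, -0.452]
ft_force: [1.7, -3.9, 3.1]
grip_width: 0.005
grip_force: 2.2
```

```bash
python3 - <<'E'
from h import *
p=avg(2); rows(1,.45,[0,-10,-20,-30,-40,-50],ref=p)
E
```

```text
t 19.03 pos [0.5552 0.1585 0.1952] sd [0.     0.     0.0001] F [ 1.38 -2.88  2.88] sd [0.05 0.42 0.48] g 0.009
0 [0.5555 0.1613 0.1981] [ 1.3  0.3 -3.9]
-10 [0.5555 0.1625 0.189 ] [6.2 0.3 3.8]
-20 [0.5555 0.1617 0.1797] [ 9.6  0.3 12.5]
-30 [0.5555 0.1597 0.1719] [11.2  0.3 20.4]
-40 [0.5555 0.1575 0.166 ] [11.8  0.3 26.7]
-50 [0.5555 0.1544 0.1601] [11.5  0.3 33.3]
```

{"fn": "jog_arm", "kwargs": {
  "increments": [
    {"tx":2,"ty":0,"tz":3,"wx":0,"wy":0,"wz":0,"gripper":0},
    {"tx":3,"ty":0,"tz":6,"wx":0,"wy":0,"wz":0,"gripper":0},
    {"tx":4.5,"ty":0,"tz":9,"wx":0,"wy":0,"wz":0,"gripper":0},
    {"tx":6,"ty":0,"tz":12,"wx":0,"wy":0,"wz":0,"gripper":0},
    {"tx":7,"ty":0,"tz":15,"wx":0,"wy":0,"wz":0,"gripper":0}
  ]
}}

```text
time: 19.45
position: [0.5549, 0.159, 0.1788]
tool_rot: [1.973, 1.972, -0.451]
ft_force: [0.1, -0.7, 4.3]
grip_width: 0.01
grip_force: 1.8
```

```bash
python3 - <<'E'
from h import *
p=avg(2); rows(1,.45,[-10,-20,-30,-40,-50,-60,-71],ref=p)
E
```

```text
t 19.55 pos [0.5548 0.1588 0.1782] sd [0.     0.0001 0.0001] F [ 1.04 -0.8   2.03] sd [0.1  0.51 0.37] g 0.001
-10 [0.5555 0.1625 0.189 ] [ -1.4   0.7 -11.3]
-20 [0.5555 0.1617 0.1797] [ 1.9  0.7 -2.6]
-30 [0.5555 0.1597 0.1719] [3.5 0.7 5.3]
-40 [0.5555 0.1575 0.166 ] [ 4.2  0.7 11.6]
-50 [0.5555 0.1544 0.1601] [ 3.9  0.7 18.2]
-60 [0.5555 0.1502 0.1546] [ 2.5  0.7 25. ]
-71 [0.5555 0.1445 0.1491] [-0.2  0.7 32.5]
```

Following well; the arm is near -15°. Continue down the arc where the cam starts to bite.

{"fn": "jog_arm", "kwargs": {
  "increments": [
    {"tx":1,"ty":0.3,"tz":3,"wx":0,"wy":0,"wz":0,"gripper":0},
    {"tx":2,"ty":0.5,"tz":6,"wx":0,"wy":0,"wz":0,"gripper":0},
    {"tx":2.5,"ty":0.5,"tz":9,"wx":0,"wy":0,"wz":0,"gripper":0},
    {"tx":3,"ty":0.5,"tz":12,"wx":0,"wy":0,"wz":0,"gripper":0},
    {"tx":3,"ty":0.5,"tz":14,"wx":0,"wy":0,"wz":0,"gripper":0}
  ]
}}

```text
time: 19.97
position: [0.5556, 0.1558, 0.1651]
tool_rot: [1.973, 1.972, -0.45]
ft_force: [0.7, 0.3, 5.2]
grip_width: 0.005
grip_force: 2.2
```

```bash
python3 - <<'E'
from h import *
p=avg(2); rows(1,.45,[-40,-50,-60,-71],ref=p)
E
```

```text
t 20.07 pos [0.5555 0.1556 0.1649] sd [0.     0.     0.0001] F [-0.16  0.39  4.18] sd [0.01 0.4  1.13] g 0.01
-40 [0.5555 0.1575 0.166 ] [ 1.2 -0.  -1.8]
-50 [0.5555 0.1544 0.1601] [ 0.9 -0.   4.8]
-60 [0.5555 0.1502 0.1546] [-0.4 -0.  11.6]
-71 [0.5555 0.1445 0.1491] [-3.2 -0.  19.1]
```

{"fn": "jog_arm", "kwargs": {
  "increments": [
    {"tx":0,"ty":0,"tz":2.5,"wx":0,"wy":0,"wz":0,"gripper":0},
    {"tx":0,"ty":0,"tz":5,"wx":0,"wy":0,"wz":0,"gripper":0},
    {"tx":-0.5,"ty":0,"tz":8,"wx":0,"wy":0,"wz":0,"gripper":0},
    {"tx":-1,"ty":0,"tz":11,"wx":0,"wy":0,"wz":0,"gripper":0},
    {"tx":-2,"ty":0,"tz":13,"wx":0,"wy":0,"wz":0,"gripper":0}
  ]
}}

```text
time: 20.48
position: [0.5559, 0.1486, 0.1549]
tool_rot: [1.972, 1.972, -0.449]
ft_force: [-0.6, 2.3, 7.8]
grip_width: 0.003
grip_force: 3.3
```

```bash
python3 - <<'E'
from h import *
p=avg(2); rows(1,.45,[-50,-60,-71],ref=p)
E
```

```text
t 20.58 pos [0.5559 0.1484 0.1548] sd [0.     0.0001 0.    ] F [0.17 1.44 6.16] sd [0.7  0.14 0.33] g 0.002
-50 [0.5555 0.1544 0.1601] [ 3.1 -0.4 -7.4]
-60 [0.5555 0.1502 0.1546] [ 1.8 -0.4 -0.6]
-71 [0.5555 0.1445 0.1491] [-1.  -0.4  6.9]
```

{"fn": "jog_arm", "kwargs": {
  "increments": [
    {"tx":-1,"ty":0,"tz":2,"wx":0,"wy":0,"wz":0,"gripper":0},
    {"tx":-1.5,"ty":0,"tz":4,"wx":0,"wy":0,"wz":0,"gripper":0},
    {"tx":-2,"ty":0,"tz":6,"wx":0,"wy":0,"wz":0,"gripper":0},
    {"tx":-3,"ty":0,"tz":7.5,"wx":0,"wy":0,"wz":0,"gripper":0},
    {"tx":-4,"ty":0,"tz":8,"wx":0,"wy":0,"wz":0,"gripper":0}
  ]
}}

```text
time: 21.0
position: [0.5561, 0.143, 0.1499]
tool_rot: [1.972, 1.974, -0.445]
ft_force: [0.1, 5.3, 7.7]
grip_width: 0.002
grip_force: 4.5
```

```bash
python3 - <<'E'
from h import *
p=avg(2); rows(1,.45,[-60,-71],ref=p)
E
```

```text
t 21.1 pos [0.5561 0.1431 0.15  ] sd [0. 0. 0.] F [-0.3   3.6   7.97] sd [0.32 0.67 0.57] g 0.002
-60 [0.5555 0.1502 0.1546] [ 4.4 -0.6 -7.3]
-71 [0.5555 0.1445 0.1491] [ 1.6 -0.6  0.2]
```

{"fn": "jog_arm", "kwargs": {
  "increments": [
    {"tx":-0.5,"ty":0,"tz":0.5,"wx":0,"wy":0,"wz":0,"gripper":0},
    {"tx":-1,"ty":0,"tz":1,"wx":0,"wy":0,"wz":0,"gripper":0},
    {"tx":-1.5,"ty":0,"tz":1.5,"wx":0,"wy":0,"wz":0,"gripper":0},
    {"tx":-2,"ty":0,"tz":1.5,"wx":0,"wy":0,"wz":0,"gripper":0},
    {"tx":-2,"ty":0,"tz":1.5,"wx":0,"wy":0,"wz":0,"gripper":0}
  ]
}}

```text
time: 21.52
position: [0.5561, 0.1427, 0.1499]
tool_rot: [1.972, 1.977, -0.441]
ft_force: [-0.9, 7.5, 9.0]
grip_width: 0.004
grip_force: 5.6
```

{"fn": "jog_arm", "kwargs": {
  "increments": [
    {"tx":-0.5,"ty":0,"tz":0,"wx":0,"wy":0,"wz":0,"gripper":0},
    {"tx":-1,"ty":0,"tz":0.3,"wx":0,"wy":0,"wz":0,"gripper":0},
    {"tx":-1.5,"ty":0,"tz":0.5,"wx":0,"wy":0,"wz":0,"gripper":0},
    {"tx":-2,"ty":0,"tz":0.5,"wx":0,"wy":0,"wz":0,"gripper":0},
    {"tx":-2,"ty":0,"tz":0.5,"wx":0,"wy":0,"wz":0,"gripper":0}
  ]
}}

```text
time: 21.93
position: [0.5561, 0.1426, 0.1499]
tool_rot: [1.972, 1.98, -0.438]
ft_force: [-0.1, 9.6, 9.2]
grip_width: 0.003
grip_force: 6.5
```

{"fn": "jog_arm", "kwargs": {
  "increments": [
    {"tx":-0.5,"ty":0,"tz":0,"wx":0,"wy":0,"wz":0,"gripper":0},
    {"tx":-1,"ty":0,"tz":0,"wx":0,"wy":0,"wz":0,"gripper":0},
    {"tx":-1.5,"ty":0,"tz":0,"wx":0,"wy":0,"wz":0,"gripper":0},
    {"tx":-2,"ty":0,"tz":0,"wx":0,"wy":0,"wz":0,"gripper":0},
    {"tx":-2.5,"ty":0,"tz":0,"wx":0,"wy":0,"wz":0,"gripper":0}
  ]
}}

```text
time: 22.35
position: [0.556, 0.1423, 0.1502]
tool_rot: [1.972, 1.984, -0.434]
ft_force: [0.9, 13.6, 5.4]
grip_width: 0.005
grip_force: 7.4
```

{"fn": "jog_arm", "kwargs": {
  "increments": [
    {"tx":3,"ty":0,"tz":-2,"wx":0,"wy":0,"wz":0,"gripper":0},
    {"tx":12,"ty":0,"tz":-4,"wx":0,"wy":0,"wz":0,"gripper":0},
    {"tx":25,"ty":0,"tz":-10,"wx":0,"wy":0,"wz":0,"gripper":0},
    {"tx":30,"ty":0,"tz":-40,"wx":0,"wy":0,"wz":0,"gripper":0},
    {"tx":30,"ty":0,"tz":-80,"wx":0,"wy":0,"wz":0,"gripper":0}
  ]
}}

```text
time: 22.77
position: [0.5536, 0.195, 0.2051]
tool_rot: [1.972, 1.973, -0.464]
ft_force: [1.2, 0.9, 1.0]
grip_width: 0.005
grip_force: 0.0
```

{"fn": "jog_arm", "kwargs": {
  "increments": [
    {"tx":0,"ty":0,"tz":-25,"wx":0,"wy":0.1,"wz":0,"gripper":0},
    {"tx":0,"ty":0,"tz":-50,"wx":0,"wy":0.2,"wz":0,"gripper":0},
    {"tx":0,"ty":0,"tz":-60,"wx":0,"wy":0.3,"wz":0,"gripper":0},
    {"tx":0,"ty":0,"tz":-60,"wx":0,"wy":0.4,"wz":0,"gripper":0},
    {"tx":0,"ty":0,"tz":-60,"wx":0,"wy":0.45,"wz":0,"gripper":0}
  ]
}}

```text
time: 23.18
position: [0.5568, 0.221, 0.2639]
tool_rot: [-2.224, -2.216, -0.007]
ft_force: [0.7, -0.9, -0.7]
grip_width: 0.005
grip_force: 0.0
```

```bash
python3 - <<'E'
from h import *
p=avg(2)
i=cam("side");u=proj(i,[.5555,.10,.18])[0].astype(int);t=cam("top");v=proj(t,[.5555,.11,.19])[0].astype(int)
m=np.array([.5557,.0935,.161])
P=[[m+[0,.026,.026],m+[0,.026+.052*np.cos(a),.026+.052*np.sin(a)]] for a in np.deg2rad([-71,-55])]
cv2.imwrite("pics/q6.png",np.hstack([crop(i,u[0]-32,u[1]-30,u[0]+33,u[1]+40,6,""),crop(i,u[0]-32,u[1]-30,u[0]+33,u[1]+40,6,"",[np.array(x) for x in P])]))
go(arc(-1,.45,[35])[0]+[0,0,.06],down(0,.45))
E
```

```text
t 23.28 pos [0.5569 0.2183 0.2628] sd [0.0003 0.0002 0.0003] F [-0.04 -1.48  0.08] sd [0.68 0.28 0.31] g 0.006
t 23.38 pos [0.5553 0.2217 0.2622] F [ 0.3 -0.2 -0.8] g 0.008 0.0 q [ 0.26  0.29 -0.83  1.5   0.22  1.45 -0.58]
txyz [-180.5    0.4  -20.6] w [-0.002  0.451 -0.002]
```

View pics/q6.png

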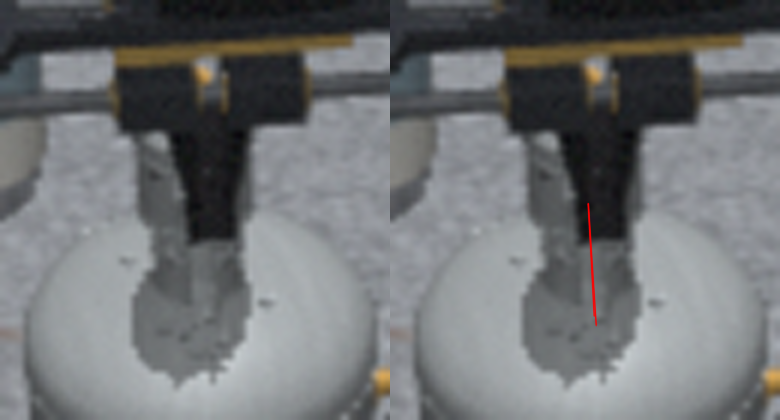

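{"fn": "jog_arm", "kwargs": {
  "increments": [
    {"tx":-20,"ty":0,"tz":-35,"wx":0,"wy":0,"wz":0,"gripper":0},
    {"tx":-55,"ty":0,"tz":-50,"wx":0,"wy":0,"wz":0,"gripper":0},
    {"tx":-95,"ty":0,"tz":-50,"wx":0,"wy":0.1,"wz":0,"gripper":0},
    {"tx":-135,"ty":0,"tz":-50,"wx":0,"wy":0.2,"wz":0,"gripper":0},
    {"tx":-175,"ty":0,"tz":-50,"wx":0,"wy":0.3,"wz":0,"gripper":0}
  ]
}}

```text
time: 23.8
position: [0.5554, 0.0488, 0.3141]
tool_rot: [-2.053, -2.065, -0.317]
ft_force: [0.8, -1.1, -0.6]
grip_width: 0.004
grip_force: 0.0
```

{"fn": "jog_arm", "kwargs": {
  "increments": [
    {"tx":-10,"ty":0,"tz":0,"wx":0,"wy":0.1,"wz":0,"gripper":0},
    {"tx":-20,"ty":0,"tz":0,"wx":0,"wy":0.15,"wz":0,"gripper":0},
    {"tx":-20,"ty":0,"tz":0,"wx":0,"wy":0.15,"wz":0,"gripper":0},
    {"tx":-20,"ty":0,"tz":0,"wx":0,"wy":0.15,"wz":0,"gripper":0},
    {"tx":-20,"ty":0,"tz":0,"wx":0,"wy":0.15,"wz":0,"gripper":0}
  ]
}}

```text
time: 24.22
position: [0.5554, 0.0313, 0.3074]
tool_rot: [-1.966, -1.975, -0.45]
ft_force: [-0.0, 1.0, 0.3]
grip_width: 0.005
grip_force: 0.0
```

```bash
python3 - <<'E'
from h import *
p=avg(3)
i=cam("side");u=proj(i,[.5555,.10,.17])[0].astype(int)
m=np.array([.5557,.0935,.161])
P=[[m+[0,.026,.026],m+[0,.026+.052*np.cos(a),.026+.052*np.sin(a)]] for a in np.deg2rad([-71,-50])]
cv2.imwrite("pics/q7.png",np.hstack([crop(i,u[0]-25,u[1]-30,u[0]+25,u[1]+30,8,""),crop(i,u[0]-25,u[1]-30,u[0]+25,u[1]+30,8,"",[np.array(x) for x in P])]))
go(arc(-1,.45,[35])[0],down(0,.45)); rows(-1,.45,[30,20,10,0,-10,-20],ref=p)
E
```

```text
t 24.37 pos [0.5554 0.0315 0.3079] sd [0.     0.0003 0.0001] F [ 0.08  0.21 -0.1 ] sd [0.6  0.43 0.62] g 0.007
t 24.42 pos [0.5555 0.0304 0.3079] F [ 0.2 -0.3  0.4] g 0.006 0.0 q [ 0.8   0.19 -0.71  1.56 -0.33  1.49  0.14]
txyz [-27.1  -0.   81.1] w [-0.001  0.001  0.004]
30 [0.5555 0.038  0.2204] [-32.1   0.1  81.6]
20 [0.5555 0.0322 0.2142] [-40.1   0.1  84.7]
10 [0.5555 0.0276 0.2066] [-47.5   0.1  89.5]
0 [0.5555 0.0247 0.1981] [-53.8   0.1  95.9]
-10 [0.5555 0.0235 0.189 ] [-5.880e+01  1.000e-01  1.036e+02]
-20 [0.5555 0.0243 0.1797] [-6.220e+01  1.000e-01  1.123e+02]
```

View pics/q7.png

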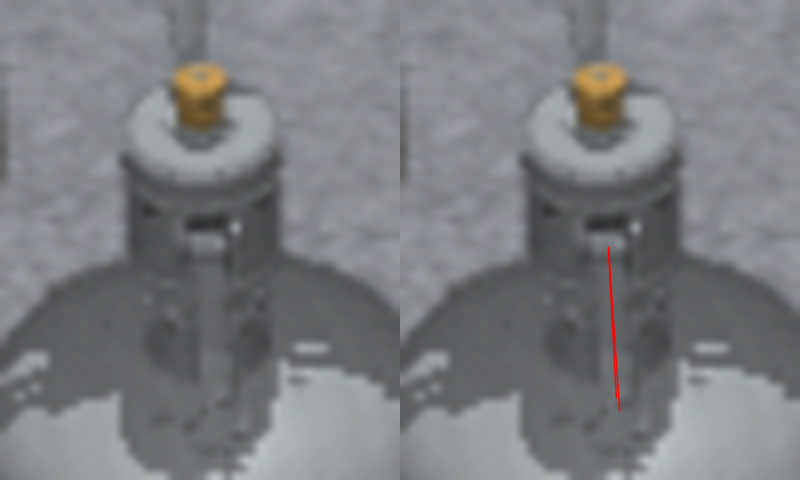

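```bash
python3 - <<'E'
from h import *
R=down(0,.45); p=np.array([.5554,.0313,.3079])
for y,z in((.1462,.2215),(.1515,.2140),(.1556,.2072),(.1585,.1952),(.1590,.187),(.1588,.1782),(.1556,.1649),(.1484,.1548),(.1431,.150)):
    q=np.array([.5554,.185-y,z]); print(q,(R.inv().apply(q-p)*1e3).round(1))
E
```

```text
[0.5554 0.0388 0.2215] [-30.8   0.   81.1]
[0.5554 0.0335 0.214 ] [-38.9   0.   85.5]
[0.5554 0.0294 0.2072] [-45.5   0.   89.8]
[0.5554 0.0265 0.1952] [-53.3   0.   99.4]
[0.5554 0.026  0.187 ] [-57.4   0.  106.6]
[0.5554 0.0262 0.1782] [-61.    0.  114.6]
[0.5554 0.0294 0.1649] [-63.9   0.  127.9]
[0.5554 0.0366 0.1548] [-61.8   0.  140.2]
[0.5554 0.0419 0.15  ] [-59.1   0.  146.8]
```

{"fn": "jog_arm", "kwargs": {
  "increments": [
    {"tx":-10,"ty":0,"tz":25,"wx":0,"wy":0,"wz":0,"gripper":0},
    {"tx":-20,"ty":0,"tz":50,"wx":0,"wy":0,"wz":0,"gripper":0},
    {"tx":-27,"ty":0,"tz":70,"wx":0,"wy":0,"wz":0,"gripper":0},
    {"tx":-30,"ty":0,"tz":78,"wx":0,"wy":0,"wz":0,"gripper":0},
    {"tx":-31,"ty":0,"tz":81,"wx":0,"wy":0,"wz":0,"gripper":0}
  ]
}}

```text
time: 24.83
position: [0.5546, 0.0362, 0.2196]
tool_rot: [-1.97, -1.971, -0.449]
ft_force: [-0.2, 0.0, 0.2]
grip_width: 0.001
grip_force: 0.0
```

{"fn": "jog_arm", "kwargs": {
  "increments": [
    {"tx":-3,"ty":0,"tz":2,"wx":0,"wy":0,"wz":0,"gripper":0},
    {"tx":-6,"ty":0,"tz":4,"wx":0,"wy":0,"wz":0,"gripper":0},
    {"tx":-9,"ty":0,"tz":6,"wx":0,"wy":0,"wz":0,"gripper":0},
    {"tx":-12,"ty":0,"tz":8,"wx":0,"wy":0,"wz":0,"gripper":0},
    {"tx":-14,"ty":0,"tz":10,"wx":0,"wy":0,"wz":0,"gripper":0}
  ]
}}

```text
time: 25.25
position: [0.556, 0.0273, 0.2064]
tool_rot: [-1.972, -1.972, -0.453]
ft_force: [0.2, 3.2, 2.6]
grip_width: 0.005
grip_force: 2.0
```

{"fn": "jog_arm", "kwargs": {
  "increments": [
    {"tx":-1,"ty":0,"tz":2.5,"wx":0,"wy":0,"wz":0,"gripper":0},
    {"tx":-3,"ty":0,"tz":5,"wx":0,"wy":0,"wz":0,"gripper":0},
    {"tx":-5,"ty":0,"tz":7.5,"wx":0,"wy":0,"wz":0,"gripper":0},
    {"tx":-7,"ty":0,"tz":10,"wx":0,"wy":0,"wz":0,"gripper":0},
    {"tx":-9,"ty":0,"tz":13,"wx":0,"wy":0,"wz":0,"gripper":0}
  ]
}}

```text
time: 25.67
position: [0.5558, 0.0234, 0.1897]
tool_rot: [-1.974, -1.971, -0.451]
ft_force: [-0.8, 0.3, 3.4]
grip_width: 0.004
grip_force: 1.3
```

{"fn": "jog_arm", "kwargs": {
  "increments": [
    {"tx":-2,"ty":0,"tz":3,"wx":0,"wy":0,"wz":0,"gripper":0},
    {"tx":-4,"ty":0,"tz":6,"wx":0,"wy":0,"wz":0,"gripper":0},
    {"tx":-5,"ty":0,"tz":9,"wx":0,"wy":0,"wz":0,"gripper":0},
    {"tx":-6,"ty":0,"tz":11,"wx":0,"wy":0,"wz":0,"gripper":0},
    {"tx":-6.5,"ty":0,"tz":13,"wx":0,"wy":0,"wz":0,"gripper":0}
  ]
}}

```text
time: 26.08
position: [0.5556, 0.0239, 0.1752]
tool_rot: [-1.973, -1.971, -0.452]
ft_force: [-0.1, 0.7, 3.5]
grip_width: 0.005
grip_force: 1.4
```

```bash
python3 - <<'E'
from h import *
p=avg(2);R=down(0,.45)
for y,z in((.1588,.1782),(.1556,.1649),(.1484,.1548),(.1431,.150)):
    q=np.array([.5554,.185-y,z]); print(q,(R.inv().apply(q-p)*1e3).round(1))
E
```

```text
t 26.18 pos [0.5555 0.0239 0.175 ] sd [0.     0.     0.0001] F [0.18 0.42 2.72] sd [0.45 0.43 0.93] g 0.01
[0.5554 0.0262 0.1782] [ 3.4 -0.1 -1.9]
[0.5554 0.0294 0.1649] [ 0.5 -0.1 11.5]
[0.5554 0.0366 0.1548] [ 2.6 -0.1 23.7]
[0.5554 0.0419 0.15  ] [ 5.3 -0.1 30.3]
```

{"fn": "jog_arm", "kwargs": {
  "increments": [
    {"tx":0,"ty":0,"tz":2.5,"wx":0,"wy":0,"wz":0,"gripper":0},
    {"tx":0.5,"ty":0,"tz":5,"wx":0,"wy":0,"wz":0,"gripper":0},
    {"tx":1,"ty":0,"tz":7.5,"wx":0,"wy":0,"wz":0,"gripper":0},
    {"tx":1.2,"ty":0,"tz":10,"wx":0,"wy":0,"wz":0,"gripper":0},
    {"tx":1.5,"ty":0,"tz":12,"wx":0,"wy":0,"wz":0,"gripper":0}
  ]
}}

```text
time: 26.6
position: [0.5557, 0.0295, 0.1647]
tool_rot: [-1.975, -1.971, -0.451]
ft_force: [0.6, -3.3, 2.6]
grip_width: 0.005
grip_force: 1.9
```

{"fn": "jog_arm", "kwargs": {
  "increments": [
    {"tx":0.3,"ty":0,"tz":2.5,"wx":0,"wy":0,"wz":0,"gripper":0},
    {"tx":0.7,"ty":0,"tz":5,"wx":0,"wy":0,"wz":0,"gripper":0},
    {"tx":1,"ty":0,"tz":8,"wx":0,"wy":0,"wz":0,"gripper":0},
    {"tx":1.5,"ty":0,"tz":10.5,"wx":0,"wy":0,"wz":0,"gripper":0},
    {"tx":2,"ty":0,"tz":13,"wx":0,"wy":0,"wz":0,"gripper":0}
  ]
}}

```text
time: 27.02
position: [0.5557, 0.039, 0.1548]
tool_rot: [-1.972, -1.971, -0.453]
ft_force: [-0.4, -1.2, 5.2]
grip_width: 0.002
grip_force: 2.4
```

```bash
python3 - <<'E'
from h import *
p=avg(2);R=down(0,.45)
for y,z in((.1484,.1548),(.1431,.150)):
    q=np.array([.5554,.185-y,z]); print(q,(R.inv().apply(q-p)*1e3).round(1))
E
```

```text
t 27.12 pos [0.5556 0.0394 0.1546] sd [0.     0.0001 0.0001] F [ 1.08 -0.87  4.09] sd [0.07 0.33 0.43] g 0.004
[0.5554 0.0366 0.1548] [-2.4 -0.2 -1.4]
[0.5554 0.0419 0.15  ] [ 0.3 -0.2  5.2]
```

Same feel as arm 1. Now the last part, then press gently onto the stop.

{"fn": "jog_arm", "kwargs": {
  "increments": [
    {"tx":1,"ty":0,"tz":2,"wx":0,"wy":0,"wz":0,"gripper":0},
    {"tx":1.5,"ty":0,"tz":4,"wx":0,"wy":0,"wz":0,"gripper":0},
    {"tx":2,"ty":0,"tz":5.5,"wx":0,"wy":0,"wz":0,"gripper":0},
    {"tx":3,"ty":0,"tz":6.5,"wx":0,"wy":0,"wz":0,"gripper":0},
    {"tx":3.5,"ty":0,"tz":7,"wx":0,"wy":0,"wz":0,"gripper":0}
  ]
}}

```text
time: 27.53
position: [0.5557, 0.0445, 0.15]
tool_rot: [-1.972, -1.971, -0.452]
ft_force: [0.1, -2.6, 5.3]
grip_width: 0.006
grip_force: 2.6
```

{"fn": "jog_arm", "kwargs": {
  "increments": [
    {"tx":0.5,"ty":0,"tz":0.5,"wx":0,"wy":0,"wz":0,"gripper":0},
    {"tx":1,"ty":0,"tz":1,"wx":0,"wy":0,"wz":0,"gripper":0},
    {"tx":1.5,"ty":0,"tz":1.5,"wx":0,"wy":0,"wz":0,"gripper":0},
    {"tx":2,"ty":0,"tz":1.5,"wx":0,"wy":0,"wz":0,"gripper":0},
    {"tx":2,"ty":0,"tz":1.5,"wx":0,"wy":0,"wz":0,"gripper":0}
  ]
}}

```text
time: 27.95
position: [0.5557, 0.0462, 0.1494]
tool_rot: [-1.974, -1.971, -0.451]
ft_force: [-0.3, -3.3, 5.1]
grip_width: 0.007
grip_force: 2.8
```

{"fn": "jog_arm", "kwargs": {
  "increments": [
    {"tx":0.5,"ty":0,"tz":0,"wx":0,"wy":0,"wz":0,"gripper":0},
    {"tx":1,"ty":0,"tz":0.3,"wx":0,"wy":0,"wz":0,"gripper":0},
    {"tx":1.5,"ty":0,"tz":0.5,"wx":0,"wy":0,"wz":0,"gripper":0},
    {"tx":2,"ty":0,"tz":0.5,"wx":0,"wy":0,"wz":0,"gripper":0},
    {"tx":2,"ty":0,"tz":0.5,"wx":0,"wy":0,"wz":0,"gripper":0}
  ]
}}

```text
time: 28.37
position: [0.5558, 0.0466, 0.1493]
tool_rot: [-1.976, -1.971, -0.45]
ft_force: [-0.0, -6.8, 4.8]
grip_width: 0.008
grip_force: 4.2
```

{"fn": "jog_arm", "kwargs": {
  "increments": [
    {"tx":0.5,"ty":0,"tz":0.3,"wx":0,"wy":0,"wz":0,"gripper":0},
    {"tx":1,"ty":0,"tz":0.6,"wx":0,"wy":0,"wz":0,"gripper":0},
    {"tx":1.5,"ty":0,"tz":1,"wx":0,"wy":0,"wz":0,"gripper":0},
    {"tx":2,"ty":0,"tz":1,"wx":0,"wy":0,"wz":0,"gripper":0},
    {"tx":2,"ty":0,"tz":1,"wx":0,"wy":0,"wz":0,"gripper":0}
  ]
}}

```text
time: 28.78
position: [0.5558, 0.0471, 0.1491]
tool_rot: [-1.979, -1.972, -0.448]
ft_force: [-1.8, -10.8, 6.5]
grip_width: 0.007
grip_force: 6.3
```

{"fn": "jog_arm", "kwargs": {
  "increments": [
    {"tx":0.5,"ty":0,"tz":0.3,"wx":0,"wy":0,"wz":0,"gripper":0},
    {"tx":1,"ty":0,"tz":0.6,"wx":0,"wy":0,"wz":0,"gripper":0},
    {"tx":1.5,"ty":0,"tz":1,"wx":0,"wy":0,"wz":0,"gripper":0},
    {"tx":2,"ty":0,"tz":1,"wx":0,"wy":0,"wz":0,"gripper":0},
    {"tx":2,"ty":0,"tz":1,"wx":0,"wy":0,"wz":0,"gripper":0}
  ]
}}

```text
time: 29.2
position: [0.5559, 0.0474, 0.149]
tool_rot: [-1.981, -1.972, -0.446]
ft_force: [-2.1, -13.0, 7.4]
grip_width: 0.002
grip_force: 8.3
```

{"fn": "jog_arm", "kwargs": {
  "increments": [
    {"tx":-4,"ty":0,"tz":-2,"wx":0,"wy":0,"wz":0,"gripper":0},
    {"tx":-12,"ty":0,"tz":-4,"wx":0,"wy":0,"wz":0,"gripper":0},
    {"tx":-25,"ty":0,"tz":-10,"wx":0,"wy":0,"wz":0,"gripper":0},
    {"tx":-30,"ty":0,"tz":-45,"wx":0,"wy":0,"wz":0,"gripper":0},
    {"tx":-30,"ty":0,"tz":-85,"wx":0,"wy":0,"wz":0,"gripper":0}
  ]
}}

```text
time: 29.62
position: [0.5525, -0.0112, 0.2103]
tool_rot: [-1.968, -1.966, -0.445]
ft_force: [0.2, -0.6, 0.1]
grip_width: 0.005
grip_force: 0.0
```

{"fn": "jog_arm", "kwargs": {
  "increments": [
    {"tx":-25,"ty":0,"tz":-40,"wx":0,"wy":-0.1,"wz":0,"gripper":0},
    {"tx":-50,"ty":0,"tz":-60,"wx":0,"wy":-0.2,"wz":0,"gripper":0},
    {"tx":-75,"ty":0,"tz":-70,"wx":0,"wy":-0.3,"wz":0,"gripper":0},
    {"tx":-100,"ty":0,"tz":-70,"wx":0,"wy":-0.4,"wz":0,"gripper":0},
    {"tx":-130,"ty":0,"tz":-70,"wx":0,"wy":-0.45,"wz":0,"gripper":0}
  ]
}}

```text
time: 30.03
position: [0.5566, -0.1559, 0.2209]
tool_rot: [2.213, 2.224, -0.001]
ft_force: [1.0, 1.2, -0.6]
grip_width: 0.006
grip_force: 0.0
```

```bash
python3 - <<'E'
from h import *
p=avg(2)
i=cam("side");t=cam("top")
m=np.array([.5557,.094,.160])
L=lambda sg,a:np.array([m+[0,sg*.026,.026],m+[0,sg*(.026+.052*np.cos(a)),.026+.052*np.sin(a)]])
def tick(sg,a):
    e=L(sg,np.deg2rad(a))[1]; return np.array([e-[.02,0,0],e+[.02,0,0]])
P=[tick(sg,a) for sg in(1,-1) for a in(-71,-55)]
v=proj(t,m)[0].astype(int);u=proj(i,m)[0].astype(int)
A=[crop(t,v[0]-25,v[1]-18,v[0]+25,v[1]+18,8,"",q) for q in((),P)];B=[crop(i,u[0]-25,u[1]-25,u[0]+25,u[1]+13,8,"",q) for q in((),P[:2])]
cv2.imwrite("pics/q8.png",np.vstack([np.hstack(A),np.hstack(B)]))
go(arc(1,.45,[-71])[0]+[0,.03,.12],down(0,-.45))
E
```

```text
t 30.13 pos [ 0.5536 -0.1607  0.2168] sd [0.0003 0.0007 0.0001] F [-1.17 -1.28 -1.1 ] sd [1.03 1.81 1.12] g 0.008
t 30.23 pos [ 0.5546 -0.1576  0.2186] F [-0.4 -0.5  0.5] g 0.005 0.0 q [ 0.76  0.22 -0.61  1.62  0.12  1.34  0.13]
txyz [ 3.323e+02  3.000e-01 -4.940e+01] w [-0.003 -0.453 -0.001]
```

View pics/q8.png

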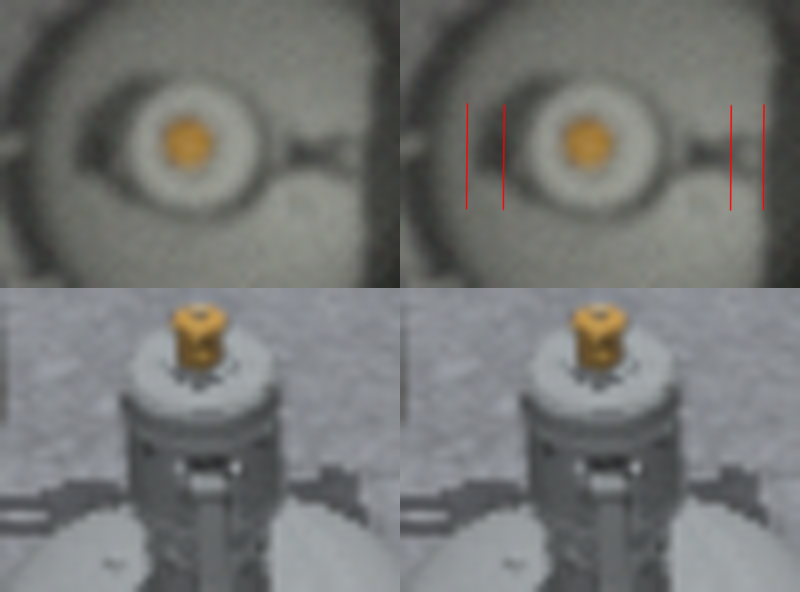

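```bash
python3 -c "
from bench import ctrl
print(ctrl.close_job())"
```

```text
the job is handed in; nothing more can be done
None
```

The coupling is on its gasket and clamped: pushed past the lips until it met the gasket's stiffness, then cam arm 1 and cam arm 2 swung down to their stops in turn. No reading I took showed more than about 19 N on the coupling or 15 N on an arm. The last picture shows arm 2 down; arm 1's tip was hidden behind the cup, so I went by the force at its stop. I handed the job in at about 30 s with the robot clear and the bystanders untouched; no verdict came back.

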